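# Dry-fit a trailer wheel hub on its stub axle

### The arm

A 6-joint arm with a two-finger parallel gripper is mounted at the origin on the work surface. World frame = base frame: x ahead of the robot, y to its left, z up, the work surface at z = 0. Lengths are in mm, angles in rad, forces in N, time in s.
With the tool pointing down it reaches from about 300 to 775 mm from the base axis. Payload 14.6 kg.
Tool frame: the origin (TCP) lies between the finger pads; the fingertips stand 8 mm ahead of it and the grasp point (between the pads) lies 11 mm behind it; y points along the fingers, x is the direction in which the jaws open and shut, and the axes are right-handed (so a half turn about y gives the same grasp; the last joint's range is limited). The gripper opens to 94 mm and grips with 3 to 60 N. Pads are 16 mm wide; open, the fingers measure 119 mm over their backs; the gripper's body (75 mm by 177 mm) begins 78 mm behind the grasp point.
Start: joints at [-1.18, 0.3, 1.521, -0, 1.321, -0.067], TCP at [243.078, -493.358, 213.446] pointing down, gripper open.
Joint ranges: [-3.03, 3.03], [-0.79, 2.21], [0.23, 2.52], [-1.04, 4.18], [0, 3.07], [-2.55, 2.55]. Speed limits (rad/s): [2.22, 2.22, 2.57, 3.14, 3.14, 3.14].

### API

Orientations are given as [roll, pitch, yaw] about the fixed x, y, z axes, in that order (R = Rz(yaw) Ry(pitch) Rx(roll)).
In Python, from cell import read_state, imaging, order gives the robot as it stands. The module is installed in compiled form; this text tells all that it offers.
- The arm moves only by the shell command python3 -m handwheel 'ROWS' [FORCE]. ROWS is JSON, a list that holds one entry, the list of rows, each a list of 7 numbers: the shift along the tool's x, y, z in mm, then the turn, a rotation vector about the tool's x, y, z in degrees, then the opening, from -1 (shut) to 1 (fully open), so that 0 is half open. A call has 1 to 5 rows; each row is the pose to reach, as a shift and turn from the pose measured when the call began, along the tool's axes at that moment; what a row does not reach only later rows make up. A row lasts 1/12 s, in which the tool goes at most 41.7 mm and 7.16 degrees, less where a joint would pass 70% of its speed; a pose out of reach is approached as far as the arm can. A call with a gripper value outside its range is refused whole. The fingers move at their own pace and stop on an object; FORCE is the grip in N (left out, the last holds). Time passes only in rows, so rows that repeat a pose let the fingers close. It gives the time, the measured TCP pose, the force and the opening at its end, in the units of the state.
- read_state(): the state, without advancing time (a new reading comes with each control period).
- imaging.camera(name): name is "side" or "top"; returns (picture, depth): 420x560x3 uint8, red, green, blue; 420x560 float32, mm along the optical axis (not along the pixel's ray), 0 where there is no reading.
- imaging.get_calibration(name): a dict with "mtx" (3x3 intrinsics, pixels), "dist" ([k1, k2, p1, p2, k3] as OpenCV has them; the pictures are not rectified), "world_from_camera" (4x4, takes a point from camera to world coordinates). Camera axes: x right, y down, z forward; pixel columns grow to the right and rows downward; lengths in mm; the calibration is good to about 2 mm. A picture is of the moment at which its call begins. get_calibration takes no time and is no camera call.
- order.sign_off(): hands the job in, once; it reports no verdict.
The state is a dict: "clock": time; "joints": joint angles; "qd": joint speeds; "effort": joint torques, N m; "eef_pos": TCP position; "eef_rot": TCP orientation; "wrist_force": force on the tool from outside, world axes, zero at the start; "moment": the same for the moment, N m; "finger_gap": finger opening in mm.
Only numpy, scipy, OpenCV 4.12 (cv2) and the standard library are available. Lean on these libraries where they do the work, as an engineer would, in place of code of your own. Each camera call takes 0.05 s, during which the arm holds its last target.

### The job

Dry-fit the blue trailer hub on the stub axle that stands upright on the bench: put the hub on the axle first, then the small bright bearing into its open top, then the copper-coloured washer on the bearing, and last cover them with the white dust cap, to keep the grinding dust out until it is greased. Fit them one at a time in that order, each lowered all the way home and let go before the next is fetched, never dropped. Everything already stands the right way up; leave the castle nut, the rusty old bearing and the tin of split pins where they lie.

Things in the scene. Friction and masses are not known exactly. Their poses are not given: they have to be found in the camera images.
- stub_axle: Upright steel stub axle, fixed; yellow base 110 mm square. Origin on its centre line at bench level, z up. Heights in mm: base 12, flange (88 square) 22, bolt heads 29, shoulder (42 wide) 36; fixed inner bearing on it: collar 60 wide to 44 (the hub stands on this), rollers 46 to 40 wide to 56; axle 24 wide at 62, 18 wide from 102, coned nose ends at 146. Undersides when home: hub 44, bearing 108, washer 128, dust cap 108.
- hub_c (a point): Centre (half-way up) of the loose blue hub: 72 mm high, 0.6 to 0.95 kg, z up. From below, in mm: 74 wide to 24, flange 112 wide (4 holes) to 33, blue barrel 66 wide to 64 (grip near its top), bright spigot 56 wide to 72, its top edge bevelled. Bore: 49 wide at the foot narrowing to 42, 31 in the middle, 37 in the top 10. Home, the axle stands up 30 mm between the fingers.
- bearing_c (a point): Centre (half-way up) of the loose bright bearing, a roller bearing cone: 20 mm high, bore 21 mm, 0.09 kg, z up. Upper 12 mm: collar 42 mm in diameter (grip only here); below it rollers in a black cage, 34 mm tapering to 30 mm at the foot. It lies small end down, as it is fitted. Home, its lower 8 mm are inside the hub and its collar rests on the hub's top face.
- washer_c (a point): Centre (half-way up) of the thrust washer: a loose copper-coloured flat ring, 44 mm in diameter, bore 21 mm, 6 mm thick, lying flat, about 0.055 kg, z up.
- dust_cap_c (a point): Centre (half-way up) of the dust cap: a loose white deep cup lying mouth down, as it is fitted, domed top, dark band round the rim; 66 mm in diameter, 48 mm high, inside 60 mm in diameter and 42 mm deep, 0.11 kg, z up. Sides straight up to 36 mm. Home, it goes round the hub's 56 mm spigot and its rim rests on the shoulder below that.
- castle_nut_c (a point): Centre of the castle nut, to be left alone: loose yellow hexagon nut with six fingers on top, 33 mm across corners, 15 mm high.
- old_bearing_c (a point): Centre of the old bearing, to be left alone: loose bearing cone with dark collar and rusty rollers, 60 mm in diameter, 20 mm high.
- pin_tin_c (a point): Centre of the tin of split pins, to be left alone: loose round green tin with a flat green lid, 62 mm in diameter, 24 mm high.
Mind the look-alikes: they are no part of the job. Several things look just like the part that bears washer_c: the one meant starts nearest to the robot's base.

How it is judged:
By the outcome, as a careful person would: the job done as asked, in the order asked, and still so for the second after the job is handed in, with the robot touching nothing.
It also fails if it takes over 102 s, if anything falls off the work surface, if the arm or the gripper's body presses on something with over 40 N, if the wrist force passes 120 N, or if a joint passes its speed limit or range.

## Working session

There is one attempt and no reset: what is moved stays moved. The work goes in short steps, Python scripts to look and compute and a shell command to move; the robot and the scene stay as the last step left them, time stands still between calls to the robot, and variables do not carry over. Pictures are saved under pics/ and viewed, and the job is handed in when it is done.

```bash
mkdir -p pics; ls
python3 - <<'E'
from cell import read_state, imaging
import cv2, numpy as np
print(read_state())
for n in("top","side"):
    p,d=imaging.camera(n); np.save(f"{n}_d.npy",d); cv2.imwrite(f"pics/{n}0.png",p[...,::-1])
    print(n,imaging.get_calibration(n))
E
```

```text
pics
{'clock': 0.0, 'joints': array([-1.17959765e+00,  3.00478694e-01,  1.52155951e+00, -1.34799717e-05,
        1.32072389e+00, -6.66027137e-02]), 'qd': array([ 2.50931599e-04, -7.47490327e-05,  4.02356756e-04, -2.33613094e-04,
       -1.22011767e-04,  2.26562939e-06]), 'effort': array([ 2.43928662e-03, -5.31801689e+01, -3.52733517e+01,  7.08929077e-02,
        2.44234217e-02, -7.37273103e-05]), 'eef_pos': array([ 242.98413952, -493.13491457,  212.8912915 ]), 'eef_rot': array([-1.57073152e+00,  1.16772154e-03, -1.11299156e+00]), 'wrist_force': array([-0.68835485,  0.58278862, -0.91749506]), 'moment': array([-0.01034633, -0.01251343, -0.01822729]), 'finger_gap': 93.70350216626491}
top {'mtx': array([[521.07293827,   0.        , 284.01506638],
       [  0.        , 521.07293827, 211.77968149],
       [  0.        ,   0.        ,   1.        ]]), 'dist': array([-0.01543872,  0.        ,  0.        ,  0.        ,  0.        ]), 'world_from_camera': array([[-1.14282416e-02, -9.81405022e-01,  1.91607875e-01,
         2.97477595e+02],
       [-9.99656637e-01,  6.69469720e-03, -2.53335525e-02,
         3.43009155e+01],
       [ 2.35797189e-02, -1.91831601e-01, -9.81144553e-01,
         1.25104204e+03],
       [ 0.00000000e+00,  0.00000000e+00,  0.00000000e+00,
         1.00000000e+00]])}
side {'mtx': array([[387.36848322,   0.        , 273.23866022],
       [  0.        , 387.36848322, 204.72708882],
       [  0.        ,   0.        ,   1.        ]]), 'dist': array([-0.01147349,  0.        ,  0.        ,  0.        ,  0.        ]), 'world_from_camera': array([[-8.95615746e-01, -2.11067796e-01,  3.91564581e-01,
         1.37287535e+02],
       [-4.44369632e-01,  4.64498978e-01, -7.66013269e-01,
         7.27404034e+02],
       [-2.02006154e-02, -8.60052955e-01, -5.09804718e-01,
         5.30756039e+02],
       [ 0.00000000e+00,  0.00000000e+00,  0.00000000e+00,
         1.00000000e+00]])}
```

View pics/top0.png

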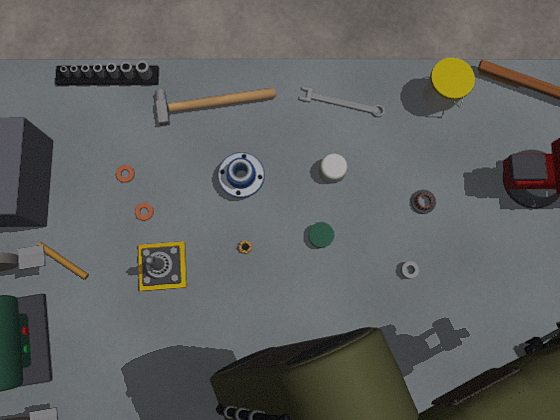

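View pics/side0.png

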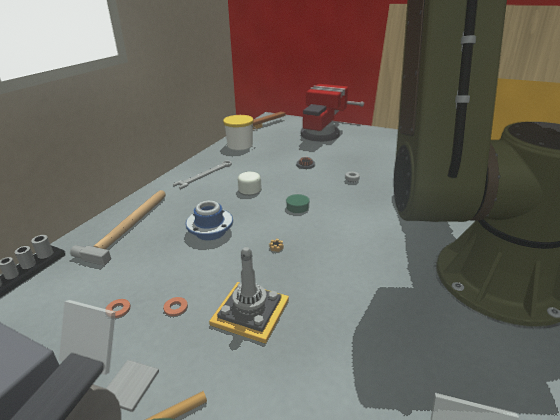

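The top view shows: hub (241,173), dust cap (334,167), new bearing (409,270), old bearing (424,201), tin (320,235), nut (245,246), axle (161,266). Two washers are visible, at (125,173) and (145,211). The arm hides the area around (290,370), so a third washer could be there.

```bash
cat > h.py <<'E'
import numpy as np, cv2
from cell import read_state, imaging
def cal(n):
    c=imaging.get_calibration(n); return c["mtx"],c["dist"],c["world_from_camera"]
def ray(n,uv):
    K,D,T=cal(n); p=cv2.undistortPoints(np.array([[uv]],float),K,D)[0,0]
    d=T[:3,:3]@np.array([p[0],p[1],1]); return T[:3,3],d
def at_z(n,uv,z):
    o,d=ray(n,uv); return o+d*(z-o[2])/d[2]
def proj(n,P):
    K,D,T=cal(n); W=np.linalg.inv(T)
    return cv2.projectPoints(np.array(P,float).reshape(-1,3),cv2.Rodrigues(W[:3,:3])[0],W[:3,3],K,D)[0][:,0]
def cloud(n,dep):
    K,D,T=cal(n); h,w=dep.shape
    g=np.stack(np.meshgrid(np.arange(w),np.arange(h)),-1).reshape(-1,1,2).astype(float)
    p=cv2.undistortPoints(g,K,D)[:,0]; X=np.c_[p,np.ones(len(p))]*dep.reshape(-1,1)
    return (X@T[:3,:3].T+T[:3,3]).reshape(h,w,3)
def fit(P):
    A=np.c_[2*P,np.ones(len(P))];s=np.linalg.lstsq(A,(P**2).sum(1),rcond=None)[0]
    return s[:2],np.sqrt(s[2]+s[:2]@s[:2])
E
python3 - <<'E'
from h import *
d=np.load("top_d.npy");C=cloud("top",d); img=cv2.imread("pics/top0.png")
for nm,(u,v),z in [("hub",(241,173),72),("cap",(334,167),48),("brg",(409,270),20),("old",(424,201),20),("tin",(320,235),24),("nut",(245,246),15),("axle",(161,266),30),("w1",(125,173),6),("w2",(145,211),6)]:
    r=40
    box=C[v-r:v+r,u-r:u+r].reshape(-1,3)
    c=at_z("top",(u,v),z)
    m=(np.hypot(*(box[:,:2]-c[:2]).T)<90)&(box[:,2]>4 if nm[0]=="w" else box[:,2]>8)
    m&=np.hypot(*(box[:,:2]-c[:2]).T)<(70 if nm in("hub","axle") else 40)
    b=box[m]; print(nm,c.round(),"n",m.sum(),"min",b.min(0).round(1),"max",b.max(0).round(1),"mid",((b.min(0)+b.max(0))/2).round(1), "zp95",np.percentile(b[:,2],95).round(1), np.hypot(*c[:2]).round())
b=C[300:330,50:110,2];print("bench z",np.median(C[310:340,60:110,2]),np.median(C[130:150,60:110,2]),np.median(C[120:140,440:480,2]))
big=np.hstack([cv2.resize(img[v-40:v+40,u-40:u+40],None,fx=3.3,fy=3.3,interpolation=2) for u,v in[(241,173),(409,270),(161,266)]]);cv2.imwrite("pics/crop1.png",big)
big=np.hstack([cv2.resize(img[v-40:v+40,u-40:u+40],None,fx=3.3,fy=3.3,interpolation=2) for u,v in[(334,167),(135,192),(424,201)]]);cv2.imwrite("pics/crop2.png",big)
# copper in side
for n in("top","side"):
    im=cv2.imread(f"pics/{n}0.png");hsv=cv2.cvtColor(im,cv2.COLOR_BGR2HSV)
    m=cv2.inRange(hsv,(3,110,90),(14,255,255));k,l,s,ce=cv2.connectedComponentsWithStats(m)
    for i in range(1,k):
        if s[i,4]>15: print(n,s[i],ce[i].round(1),at_z(n,ce[i],6).round(0), np.hypot(*at_z(n,ce[i],6)[:2]).round())
E
```

```text
hub [621. 103.  72.] n 1597 min [573.1  50.1   8.1] max [685.8 161.4  79. ] mid [629.5 105.7  43.6] zp95 72.7 629.0
cap [ 641. -118.   48.] n 616 min [ 613.1 -148.7    8. ] max [678.5 -85.9  53.4] mid [ 645.8 -117.3   30.7] zp95 50.5 652.0
brg [ 395. -292.   20.] n 213 min [ 376.4 -314.2    8.9] max [ 416.8 -272.9   26.9] mid [ 396.6 -293.6   17.9] zp95 23.9 492.0
old [ 562. -339.   20.] n 245 min [ 536.5 -367.4    8. ] max [ 595.2 -309.9   25.5] mid [ 565.8 -338.7   16.8] zp95 22.8 657.0
tin [480. -83.  24.] n 525 min [ 453.3 -116.4    8.3] max [512.1 -45.3  30.5] mid [482.7 -80.9  19.4] zp95 28.1 487.0
nut [456.  96.  15.] n 111 min [442.   79.9   8.1] max [471.3 111.   21.3] mid [456.6  95.5  14.7] zp95 16.9 466.0
axle [409. 291.  30.] n 2066 min [355.  234.4   8. ] max [475.8 348.1 149.7] mid [415.4 291.3  78.8] zp95 99.0 502.0
w1 [640. 392.   6.] n 167 min [605.2 352.7   4. ] max [671.1 430.5  12.5] mid [638.2 391.6   8.3] zp95 9.2 751.0
w2 [545. 339.   6.] n 186 min [510.6 300.5   4. ] max [580.  369.2  12.8] mid [545.3 334.9   8.4] zp95 10.5 642.0
bench z -0.614826246896655 -0.4942230905159022 0.035419627671103626
top [480  60  80  36 719] [520.   77.3] [ 893. -617.    6.] 1086.0
top [116 165  18  17 190] [124.7 173.1] [640. 393.   6.] 751.0
top [135 203  18  17 195] [143.6 211.1] [545. 342.   6.] 643.0
side [507   0  53   6 111] [530.9   3.4] [-5.750e+02 -8.731e+03  6.000e+00] 8750.0
side [234  88  10   8  24] [238.8  92.2] [ 1221. -1025.     6.] 1594.0
side [241  95  11   6  20] [246.4  97.6] [1132. -950.    6.] 1478.0
side [235  99   9  11  37] [238.3 104.6] [1106. -828.    6.] 1382.0
side [254 111  32  12  75] [271.  115.6] [ 887. -738.    6.] 1153.0
side [164 297  23  17 219] [174.7 305.4] [544. 344.   6.] 644.0
side [106 299  24  17 165] [119.4 305.5] [638. 389.   6.] 748.0
```

View pics/crop1.png

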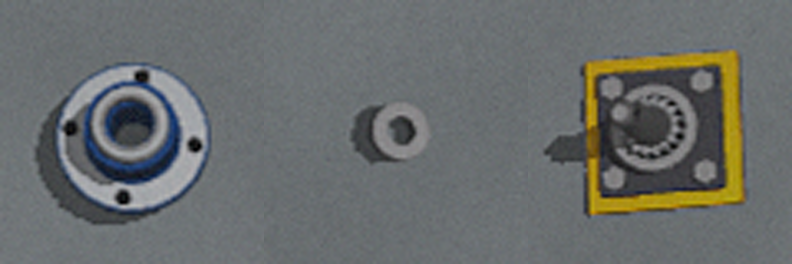

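View pics/crop2.png

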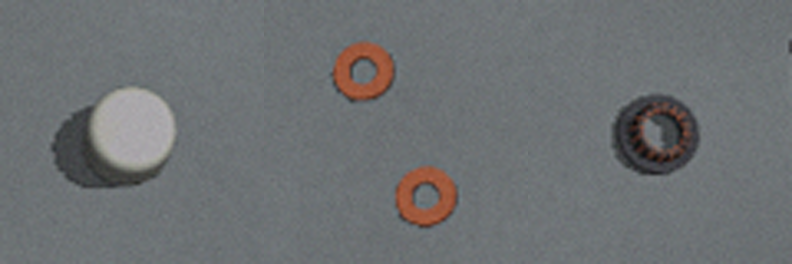

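```bash
cat >> h.py <<'E'
def rect(n,img,c,z,half=80,s=0.5):
    g=np.arange(-half,half+s/2,s); X,Y=np.meshgrid(g+c[0],g+c[1],indexing="ij")
    uv=proj(n,np.stack([X,Y,np.full_like(X,z)],-1)).astype(np.float32).reshape(X.shape+(2,))
    return cv2.remap(img,uv[...,0],uv[...,1],cv2.INTER_CUBIC)   # rows = x, cols = y
def circ(n,img,c,z,r,rng=12,half=80,s=0.5,sign=0):
    R=rect(n,img,c,z,half,s).astype(np.float32); R=cv2.GaussianBlur(R,(0,0),1.5)
    th=np.linspace(0,2*np.pi,180,endpoint=False); best=(-1,)
    for st,span,c0 in((1,rng,(0,0)),(.25,1.5,None)):
        if c0 is None:c0=best[1]
        best=(-1,)
        for a in np.arange(c0[0]-span,c0[0]+span+.01,st):
            for b in np.arange(c0[1]-span,c0[1]+span+.01,st):
                def smp(rr):
                    mx=((b+rr*np.sin(th)+half)/s).astype(np.float32)[None];my=((a+rr*np.cos(th)+half)/s).astype(np.float32)[None]
                    return cv2.remap(R,mx,my,1)[0]
                dd=(smp(r-2)-smp(r+2)); dd=np.atleast_2d(dd.T if dd.ndim>1 else dd)
                v=np.median(np.abs(dd).max(0)) if sign==0 else np.mean(np.clip(sign*dd.sum(0),-30,30))
                if v>best[0]: best=(v,(a,b))
    return np.array(c[:2])+best[1],best[0]
E
cat > meas.py <<'E'
from h import *
import sys
T={"hubfl":((629,106),33,56),"hubspig":((629,106),71,27.5),"cap":((645,-117),38,33),"brg":((396,-293),20,21),"w2":((545,342),6,22),"old":((565,-339),20,30),"tin":((482,-81),24,31),"collar":((415,291),44,30)}
tag=sys.argv[1]
for k,(c,z,r) in T.items():
    for n in("top","side"):
        im=cv2.imread(f"pics/{n}{tag}.png")
        p,v=circ(n,im,c,z,r); print(k,n,p.round(2),round(float(v),1))
        im2=rect(n,im,c,z); q=((np.array(p)-c+80)/.5)
        cv2.circle(im2,(int(q[1]),int(q[0])),int(r/.5),(0,0,255),1); cv2.imwrite(f"pics/r_{k}_{n}.png",im2[60:261,60:261] if k not in("hubfl","collar") else cv2.resize(im2[20:301,20:301],(201,201)))
a=[np.hstack([cv2.imread(f"pics/r_{k}_{n}.png")[:201,:201] for k in list(T)[i:i+4]]) for i in(0,4) for n in("top","side")]
cv2.imwrite(f"pics/rall{tag}.png",cv2.resize(np.vstack(a),(600,600)))
E
python3 meas.py 0
```

```text
hubfl top [625.25 106.75] 60.6
hubfl side [630.75 106.75] 50.6
hubspig top [628. 106.] 101.9
hubspig side [623.25 112.25] 44.2
cap top [ 647.   -121.75] 45.3
cap side [ 651.5 -127.5] 32.1
brg top [ 395. -280.] 42.7
brg side [ 396.75 -291.25] 17.9
w2 top [545.5 343. ] 54.6
w2 side [539.  348.5] 57.6
old top [ 562.   -336.75] 47.0
old side [ 561.25 -327.  ] 22.5
tin top [482.   -84.25] 53.0
tin side [481.25 -84.5 ] 34.5
collar top [412.25 293.75] 67.4
collar side [411.75 294.  ] 69.0
```

View pics/rall0.png

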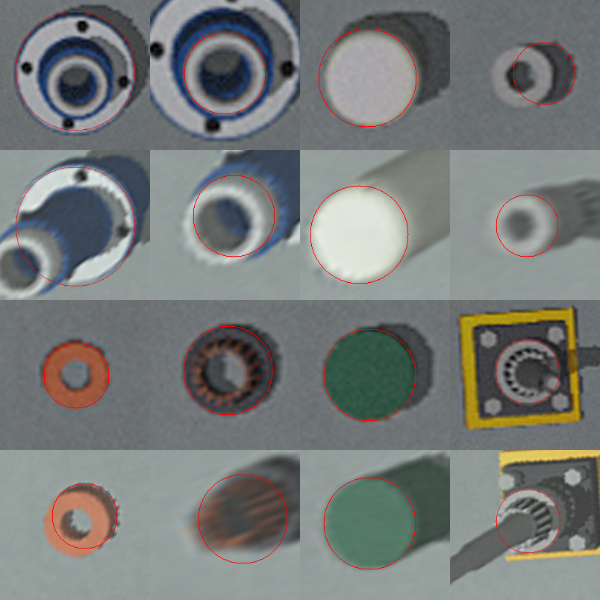

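```bash
cat > meas2.py <<'E'
from h import *
import sys
ALL={"hubfl":((626,106),33,56,1),"hubspig":((626,106),70,27.2,1),"cap":((646,-121),36,33,1),"brg":((396,-292),20,21,1),"w2":((545,342),6,22,2),"collar":((412,293),44,30,1)}
tag=sys.argv[1]; keys=sys.argv[2:] or list(ALL)
rows={"top":[],"side":[]}
for k in keys:
    c,z,r,sg=ALL[k]
    for n in("top","side"):
        im=cv2.imread(f"pics/{n}{tag}.png"); i0=im
        if sg==2: im=np.repeat(cv2.subtract(im[...,2:],im[...,:1])[...,None],3,2)
        p,v=circ(n,im,c,z,r,rng=8,sign=1); print(k,n,p.round(2),round(float(v),1))
        im2=rect(n,i0,c,z); q=((np.array(p)-c+80)/.5)
        cv2.circle(im2,(round(q[1]),round(q[0])),int(r/.5),(0,0,255),1); rows[n].append(cv2.resize(im2[30:291,30:291],(220,220)))
cv2.imwrite(f"pics/s{tag}.png",np.vstack([np.hstack(rows[n][i:i+3]) for i in range(0,len(keys),3) for n in rows])[:,:800])
E
python3 meas2.py 0 hubfl hubspig cap; cp pics/s0.png pics/s0a.png; python3 meas2.py 0 brg w2 collar
```

```text
hubfl top [628.5 106.5] 29.9
hubfl side [627.5 106.5] 20.4
hubspig top [626.75 104.75] 30.0
hubspig side [628.25 103.5 ] 30.0
cap top [ 646.   -118.25] 30.0
cap side [ 650.5 -127. ] 30.0
brg top [ 396.75 -295.75] 30.0
brg side [ 396.25 -295.  ] 29.3
w2 top [541.75 342.  ] 30.0
w2 side [541.   343.25] 30.0
collar top [410.  293.5] 30.0
collar side [410.75 293.25] 21.9
```

View pics/s0a.png

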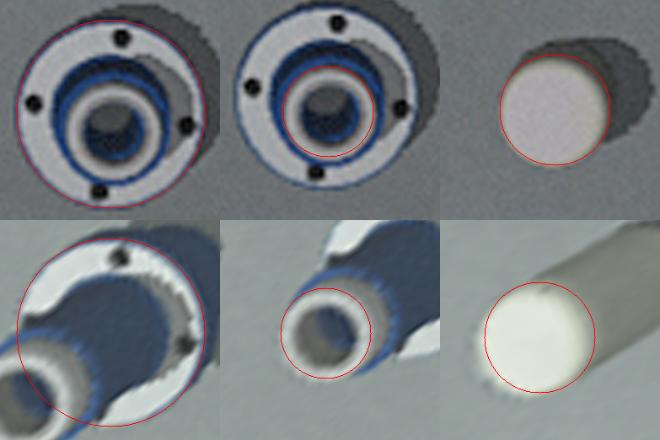

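View pics/s0.png

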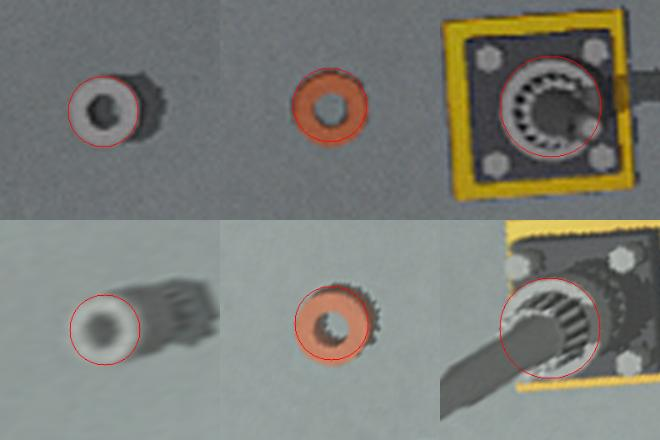

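```bash
sed -i 's/,-30,30)/,-30,250)/' h.py
python3 meas2.py 0 hubfl hubspig cap; cp pics/s0.png pics/s0a.png; python3 meas2.py 0 brg w2 collar
python3 - <<'E'
from h import *
import json
a=cv2.imread("pics/s0a.png");b=cv2.imread("pics/s0.png");cv2.imwrite("pics/s0b.png",cv2.resize(np.hstack([a,b]),(800,267)))
# axle base square, top camera: quad of yellow at z=12 ; nose tip
for n in("top","side"):
    im=cv2.imread(f"pics/{n}0.png"); R=rect(n,im,(411,293),12)
    h=cv2.cvtColor(R,cv2.COLOR_BGR2HSV);m=cv2.inRange(h,(18,150,70),(35,255,255))
    c=max(cv2.findContours(m,0,2)[0],key=cv2.contourArea)
    (y,x),(w,hh),ang=cv2.minAreaRect(c); print(n,411-80+x*.5,293-80+y*.5,w*.5,hh*.5,ang)
E
```

```text
hubfl top [629.75 107.  ] 118.4
hubfl side [628.75 105.5 ] 110.7
hubspig top [629.   105.75] 227.2
hubspig side [629.75 103.75] 129.8
cap top [ 647.75 -118.5 ] 112.3
cap side [ 653.5  -130.25] 86.9
brg top [ 397.5 -295.5] 119.2
brg side [ 396.   -296.25] 61.6
w2 top [545.   342.75] 247.6
w2 side [544.5  343.25] 218.3
collar top [412.25 293.75] 186.8
collar side [411.25 294.  ] 113.5
top 411.646240234375 293.06481170654297 109.93421173095703 110.84986877441406 86.08174133300781
side 461.1312713623047 299.6442565917969 6.17277193069458 103.83394622802734 86.26237487792969
```

View pics/s0b.png

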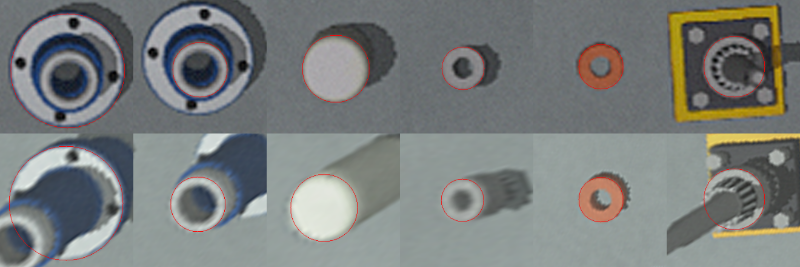

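```bash
cat > go.py <<'E'
# python3 go.py X Y Z [yaw_deg=0]: shift/turn in tool axes from present pose
import sys
from h import *
from scipy.spatial.transform import Rotation as Ro
s=read_state(); R=Ro.from_euler("xyz",s["eef_rot"]); p=np.array(s["eef_pos"])
t=np.array([float(a) for a in sys.argv[1:4]]); yaw=float(sys.argv[4]) if len(sys.argv)>4 else 0
print("pos",p.round(1),"rpy",np.degrees(s["eef_rot"]).round(2),"F",np.round(s["wrist_force"],1),"M",np.round(s["moment"],2),"gap",round(s["finger_gap"],1),"t",round(s["clock"],2),"j6",round(s["joints"][5],2))
print("shift",R.inv().apply(t-p).round(1),"turn",np.degrees((R.inv()*Ro.from_euler("xyz",[-90,0,yaw],degrees=True)).as_rotvec()).round(2))
E
python3 go.py 629 106 200
```

```text
pos [ 243.  -493.2  213. ] rpy [-8.999e+01  6.000e-02 -6.377e+01] F [ 1.   0.3 -0.6] M [ 0.02 -0.02  0.01] gap 94.0 t 0.1 j6 -0.07
shift [-366.8   13.4  611.1] turn [-4.000e-02 -6.377e+01 -5.000e-02]
```

```bash
python3 -m handwheel '[[[-21,1,35,0,-7,0,1],[-42,2,70,0,-14,0,1],[-63,3,105,0,-21,0,1],[-84,4,140,0,-28,0,1],[-105,5,175,0,-35,0,1]]]'; python3 go.py 629 106 200
```

```text
clock: 0.52
eef_pos: [354.0, -319.8, 207.9]
eef_rot: [-1.57, 0.001, -0.497]
wrist_force: [0.3, -0.4, -0.5]
finger_gap: 93.8
pos [ 354.  -319.8  207.9] rpy [-8.996e+01  6.000e-02 -2.845e+01] F [ 0.3 -0.4 -0.5] M [-0.03 -0.03  0.07] gap 93.8 t 0.52 j6 -0.32
shift [ 38.9   8.2 505.4] turn [ -0.06 -28.45  -0.05]
```

```bash
python3 -m handwheel '[[[3,1,41,0,-7,0,1],[6,2,82,0,-14,0,1],[9,3,123,0,-21,0,1],[12,4,164,0,-28,0,1],[15,5,200,0,-28.4,0,1]]]'; python3 go.py 629 106 200
```

```text
clock: 0.93
eef_pos: [463.3, -148.7, 202.9]
eef_rot: [-1.569, 0.001, 0.008]
wrist_force: [-0.9, -1.2, -0.3]
finger_gap: 94.1
pos [ 463.3 -148.7  202.9] rpy [-8.992e+01  4.000e-02  4.300e-01] F [-0.9 -1.2 -0.3] M [-0.06 -0.1   0.03] gap 94.1 t 0.93 j6 -0.39
shift [167.7   3.1 253.5] turn [-0.08  0.43 -0.04]
```

```bash
python3 -m handwheel '[[[23,0,34,0,0,0,1],[46,1,69,0,0,0,1],[69,1,104,0,0,0,1],[92,2,139,0,0,0,1],[115,2,174,0,0.4,0,1]]]' >/dev/null; python3 go.py 629 106 200
```

```text
pos [576.   26.  200.6] rpy [-8.992e+01  8.000e-02  5.000e-02] F [ 0.8 -0.2  0.2] M [-0.1  -0.06  0.01] gap 94.1 t 1.35 j6 -0.02
shift [53.   0.7 79.9] turn [-0.08  0.05 -0.08]
```

Run:
```python
from h import *
for n in("top","side"):
    p,d=imaging.camera(n); cv2.imwrite(f"pics/{n}1.png",p[...,::-1]); 
    h=cv2.cvtColor(p,cv2.COLOR_RGB2HSV);m=cv2.inRange(h,(3,110,90),(14,255,255));k,l,s,ce=cv2.connectedComponentsWithStats(m)
    for i in range(1,k):
        if s[i,4]>40: print(n,ce[i].round(1),at_z(n,ce[i],6).round(0))
```

```text
top [519.8  77.5] [ 893. -617.    6.]
top [124.7 173.2] [640. 392.   6.]
top [143.3 211. ] [545. 343.   6.]
side [406.7   2.5] [ 1.673e+03 -8.556e+03  6.000e+00]
side [380.   42.3] [  931. -2971.     6.]
side [274.7 114.4] [ 879. -759.    6.]
side [119.4 305.6] [638. 389.   6.]
side [168.5 310.2] [547. 359.   6.]
```

View pics/top1.png

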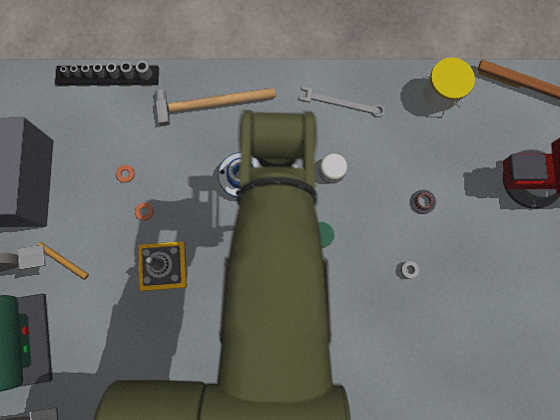

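View pics/side1.png

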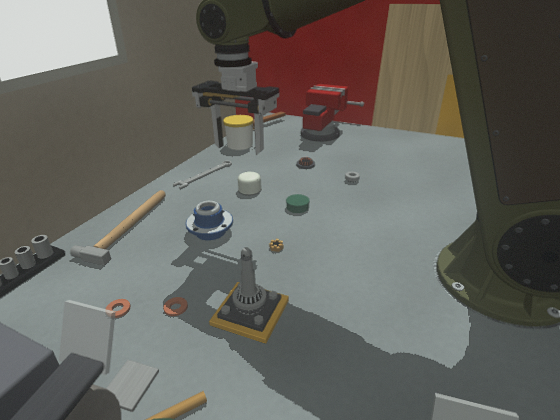

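The top view shows the arm over the hub, and the bench around (350–450,300–400) is clear. Only two washers exist, at (125,173) and (144,211). The nearer one to the base is (144,211), at 644 mm against 751 mm. The side view confirms no other.

```bash
python3 -m handwheel '[[[18,10,27,0,0,0,1],[36,20,54,0,0,0,1],[53,30,80,0,0,0,1],[53,45,80,0,0,0,1],[53,60,80,0,0,0,1]]]' >/dev/null; python3 go.py 629.2 105.8 46
```

```text
pos [629.5 109.5 138.8] rpy [-89.89   0.13   0.37] F [-0.9 -0.3 -0.4] M [-0.02 -0.06 -0.02] gap 94.2 t 1.87 j6 0.11
shift [-0.1 92.8 -3.9] turn [-0.11  0.37 -0.13]
```

```bash
python3 -m handwheel '[[[0,15,-4,0,0.4,0,1],[0,30,-4,0,0.4,0,1],[0,45,-4,0,0.4,0,1],[0,45,-4,0,0.4,0,1],[0,45,-4,0,0.4,0,1]]]' >/dev/null; python3 go.py 629.2 105.8 46
python3 - <<'E'
from h import *
for n in("side",):
    p,d=imaging.camera(n); cv2.imwrite(f"pics/{n}2.png",cv2.resize(p[100:300,100:340,::-1],None,fx=3,fy=3));
E
```

```text
pos [629.  105.1  93.4] rpy [-8.991e+01  2.300e-01 -5.000e-02] F [-0.3  0.3  0.6] M [-0.04 -0.07 -0.  ] gap 93.9 t 2.28 j6 0.11
shift [ 0.4 47.4  0.6] turn [-0.09 -0.05 -0.23]
```

View pics/side2.png

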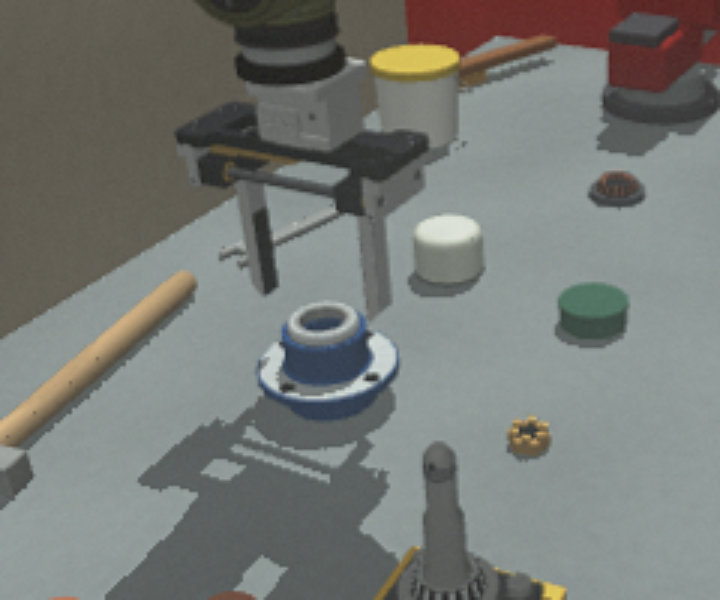

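The side view shows the jaws above the hub and straddling it. The crop has the fingertips at about (265,290) and (378,315).

```bash
python3 - <<'E'
from h import *
P=proj("side",[[629+47,105,85.4],[629-47,105,85.4],[629,105,85.4]]); print(((P-100)*3).round())
E
python3 -m handwheel '[[[0,12,1,0,0,0,1],[0,24,1,0,0,0,1],[0,36,1,0,0,0,1],[0,47,1,0,0,0,1],[0,47,1,0,0,0,1]]]' >/dev/null; python3 go.py 629.2 105.8 46
```

```text
[[270. 289.]
 [371. 314.]
 [319. 301.]]
pos [628.  106.2  44.1] rpy [-8.992e+01  3.700e-01 -4.000e-02] F [-0.7  0.2 -1.3] M [-0.09 -0.04 -0.09] gap 93.9 t 2.75 j6 0.11
shift [ 1.2 -1.9 -0.4] turn [-0.08 -0.04 -0.37]
```

```bash
python3 -m handwheel '[[[0,-1,0,0,0,-0.35,1],[0,-1,0,0,0,-0.35,0.5],[0,-1,0,0,0,-0.35,0],[0,-1,0,0,0,-0.35,-0.3],[0,-1,0,0,0,-0.35,-0.5]]]' 45 >/dev/null; python3 go.py 629.2 105.8 46; python3 -m handwheel '[[[0,0,0,0,0,0,-0.6],[0,0,0,0,0,0,-0.6],[0,0,0,0,0,0,-0.6]]]' 45 >/dev/null; python3 go.py 629.2 105.8 46
```

```text
pos [628.3 106.2  45.7] rpy [-8.991e+01 -3.000e-02 -4.000e-02] F [0.  0.2 0.6] M [ 0.   -0.06  0.04] gap 70.6 t 3.17 j6 0.11
shift [ 0.9 -0.3 -0.4] turn [-0.09 -0.04  0.03]
pos [628.5 106.2  45.9] rpy [-8.991e+01 -6.000e-02 -4.000e-02] F [2.7 0.1 0.1] M [ 0.03 -0.31  0.01] gap 64.9 t 3.42 j6 0.11
shift [ 0.7 -0.1 -0.4] turn [-0.09 -0.04  0.06]
```

```bash
python3 -m handwheel '[[[0,0,0,0,0,0,-0.8],[0,0,0,0,0,0,-0.8],[0,-8,0,0,0,0,-0.8],[0,-20,0,0,0,0,-0.8],[0,-32,0,0,0,0,-0.8]]]' 45 >/dev/null; python3 go.py 629.2 105.8 46
```

```text
pos [628.  106.1  78.4] rpy [-8.992e+01  3.000e-02 -4.000e-02] F [-0.2  0.2 -8. ] M [ 0.01 -0.12 -0.04] gap 65.1 t 3.83 j6 0.11
shift [ 1.2 32.4 -0.4] turn [-0.08 -0.04 -0.03]
```

```bash
python3 -m handwheel '[[[0,-30,0,0,0,0,-0.8],[0,-60,0,0,0,0,-0.8],[-10,-90,8,0,0,0,-0.8],[-30,-120,25,0,0,0,-0.8],[-55,-135,48,0,0,0,-0.8]]]' 45 >/dev/null; python3 go.py 411.5 293.7 213
```

```text
pos [573.7 153.4 218.3] rpy [-89.88  -0.27  -0.17] F [ 0.3  1.7 -7.4] M [ 0.1  -0.15 -0.01] gap 65.1 t 4.25 j6 0.2
shift [-162.6    4.8  139.8] turn [-0.12 -0.16  0.27]
```

```bash
python3 -m handwheel '[[[-30,2,26,0,0,0,-0.8],[-60,3,52,0,0,0,-0.8],[-90,4,78,0,0,0,-0.8],[-118,4,102,0,0,0,-0.8],[-140,4,120,0,0,0,-0.8]]]' 45 >/dev/null; python3 go.py 411.5 293.7 213;  python3 -m handwheel '[[[-11,0,10,0,0,0,-0.8],[-20,0,18,0,0,0,-0.8],[-20,0,18,0,0,0,-0.8]]]' 45 >/dev/null; python3 go.py 411.5 293.7 213
```

```text
pos [431.6 275.2 215. ] rpy [-89.84  -0.29  -0.11] F [ 0.4  0.6 -7.6] M [-0.   -0.05 -0.03] gap 65.3 t 4.67 j6 0.5
shift [-20.2   2.   18.4] turn [-0.16 -0.11  0.29]
pos [410.4 294.4 216.1] rpy [-8.979e+01 -3.400e-01 -1.000e-02] F [ 0.1  0.6 -8. ] M [-0.04 -0.06 -0.04] gap 65.1 t 4.92 j6 0.55
shift [ 1.1  3.1 -0.7] turn [-0.21 -0.01  0.34]
```

```bash
python3 -m handwheel '[[[1,0,-0.5,-0.2,0,0.3,-0.8],[1,0,-0.5,-0.2,0,0.3,-0.8]]]' 45 >/dev/null; python3 go.py 411.5 293.7 213
python3 - <<'E'
from h import *
for n in("side","top"):
    p,d=imaging.camera(n); cv2.imwrite(f"pics/{n}3.png",p[...,::-1]); 
a=cv2.imread("pics/side3.png")[100:380,120:400]; b=cv2.imread("pics/top3.png")[120:400,20:300]
cv2.imwrite("pics/c3.png",cv2.resize(np.hstack([a,b]),(800,400)))
E
```

```text
pos [412.  293.5 216.5] rpy [-9.e+01 -5.e-02 -3.e-02] F [ 0.6 -0.2 -9. ] M [-0.06 -0.09 -0.06] gap 64.9 t 5.08 j6 0.55
shift [-0.5  3.5  0.2] turn [-0.   -0.03  0.05]
```

View pics/c3.png

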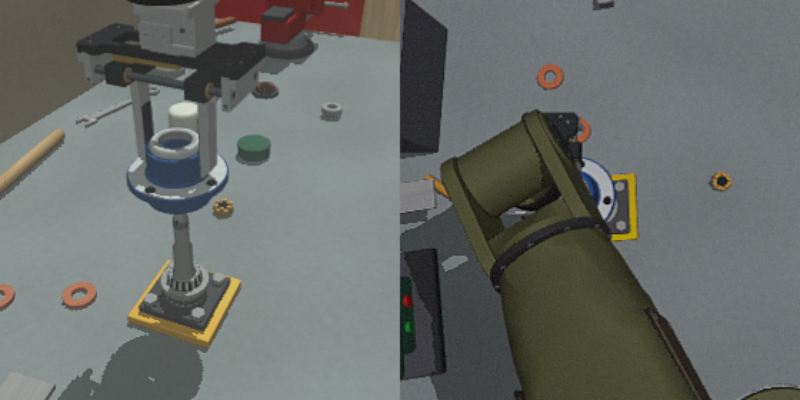

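The side crop shows the hub held level, directly over the axle nose at (181,212).

Run:
```python
from h import *
im=cv2.imread("pics/side3.png")
for z,r in((203.6,56),(240.6,27.2)): print(circ("side",im,(412,293.5),z,r,rng=6,sign=1))
```

```text
(array([413.25, 292.5 ]), np.float32(84.44147))
(array([413.75, 291.25]), np.float32(155.63345))
```

Run:
```python
from h import *
out=[]
for n,t in(("side","0"),("top","0")):
    im=cv2.imread(f"pics/{n}{t}.png")
    P=proj(n,[[411.5,293.7,z] for z in(44,62,80,102,120,135,146)]); print(n,P.round(1).tolist())
    u,v=P.mean(0).astype(int); c=im[v-40:v+40,u-40:u+40].copy(); c=cv2.resize(c,None,fx=5,fy=5,interpolation=2)
    for q in P: cv2.circle(c,tuple(((q-(u-40,v-40)+.5)*5).astype(int).tolist()),2,(0,0,255),-1)
    out.append(c)
cv2.imwrite("pics/ax.png",np.hstack(out))
```

```text
side [[249.0, 294.4], [248.5, 286.8], [247.9, 279.0], [247.2, 269.1], [246.6, 260.8], [246.1, 253.7], [245.8, 248.3]]
top [[158.6, 264.5], [156.9, 263.7], [155.2, 263.0], [153.0, 262.0], [151.1, 261.2], [149.5, 260.5], [148.3, 260.0]]
```

View pics/ax.png

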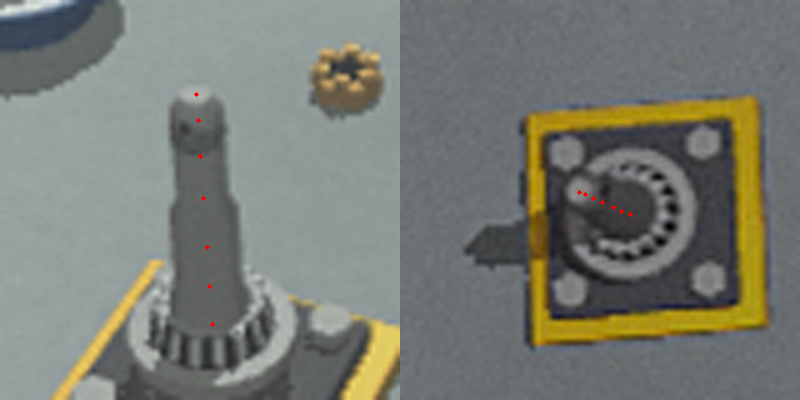

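```bash
python3 -m handwheel '[[[-0.5,15,0.2,0,0,0,-0.8],[-0.5,30,0.2,0,0,0,-0.8],[-0.5,45,0.2,0,0,0,-0.8],[-0.5,60,0.2,0,0,0,-0.8],[-0.5,75,0.2,0,0,0,-0.8]]]' 45 >/dev/null; python3 go.py 411.5 293.7 90
```

```text
pos [412.2 293.  140.3] rpy [-9.0e+01 -3.0e-02 -1.4e-01] F [-0.3 -0.1 -8.8] M [-0.03 -0.07 -0.  ] gap 65.3 t 5.6 j6 0.55
shift [-0.7 50.3  0.7] turn [ 0.   -0.14  0.03]
```

```bash
python3 -m handwheel '[[[-0.6,8,0.6,0,0,0,-0.8],[-0.6,16,0.6,0,0,0,-0.8],[-0.6,24,0.6,0,0,0,-0.8],[-0.6,32,0.6,0,0,0,-0.8],[-0.6,32,0.6,0,0,0,-0.8]]]' 45 >/dev/null; python3 go.py 411.5 293.7 90
```

```text
pos [411.2 293.2 107. ] rpy [-9.006e+01  6.000e-02 -1.400e-01] F [ 0.1  0.3 -8.6] M [-0.06 -0.02  0.02] gap 65.5 t 6.02 j6 0.55
shift [ 0.3 17.   0.5] turn [ 0.06 -0.14 -0.06]
```

```bash
python3 -m handwheel '[[[0.2,3,0.3,0,0,0,-0.8],[0.2,6,0.3,0,0,0,-0.8],[0.2,9,0.3,0,0,0,-0.8],[0.2,12,0.3,0,0,0,-0.8]]]' 45 >/dev/null; python3 go.py 411.5 293.7 90; python3 -m handwheel '[[[0.1,1.5,0.2,0,0,0,-0.8],[0.1,3,0.2,0,0,0,-0.8],[0.1,4.5,0.2,0,0,0,-0.8]]]' 45 >/dev/null; python3 go.py 411.5 293.7 90
```

```text
pos [411.5 293.6  94.9] rpy [-9.005e+01  4.000e-02 -1.400e-01] F [ 0.6  0.1 -7.9] M [-0.04 -0.04  0.03] gap 64.9 t 6.35 j6 0.55
shift [0.  4.9 0.1] turn [ 0.05 -0.14 -0.04]
pos [411.7 293.8  90.4] rpy [-9.004e+01  2.000e-02 -1.400e-01] F [-0.5 -0.4 -8. ] M [-0.03 -0.08 -0.01] gap 65.4 t 6.6 j6 0.55
shift [-0.2  0.4 -0.1] turn [ 0.04 -0.14 -0.02]
```

```bash
python3 -m handwheel '[[[0,0.5,0,0,0,0,-0.8],[0,1,0,0,0,0,-0.8],[0,1.5,0,0,0,0,-0.8]]]' 45 >/dev/null; python3 go.py 411.5 293.7 90
```

```text
pos [411.7 293.8  89.7] rpy [-9.004e+01  2.000e-02 -1.300e-01] F [-6.7 -4.9 11. ] M [-1.04  1.63  0.09] gap 65.0 t 6.85 j6 0.55
shift [-0.2 -0.3 -0.1] turn [ 0.04 -0.13 -0.02]
```

```bash
python3 -m handwheel '[[[0,0,0,0,0,0,0.3],[0,0,0,0,0,0,0.45],[0,0,0,0,0,0,0.6],[0,0,0,0,0,0,0.8],[0,0,0,0,0,0,0.8]]]' >/dev/null; python3 go.py 411.5 293.7 90
```

```text
pos [412.  294.   90.1] rpy [-9.001e+01 -3.000e-02 -1.300e-01] F [-0.1  0.2  0.6] M [-0.03 -0.05 -0.02] gap 83.6 t 7.27 j6 0.55
shift [-0.5  0.1 -0.3] turn [ 0.01 -0.13  0.03]
```

```bash
python3 -m handwheel '[[[0,-20,0,0,0,0,0.8],[0,-50,0,0,0,0,0.9],[0,-85,0,0,0,0,1],[0,-110,-10,0,0,0,1],[0,-120,-40,0,0,0,1]]]' >/dev/null; python3 -m handwheel '[[[2,0,-40,0,0,0,1],[4,0,-81,0,0,0,1],[6,0,-122,0,0,0,1],[8,0,-163,0,0,0,1],[10,0,-200,0,0,0,1]]]' >/dev/null;python3 go.py 397 -295.8 120
python3 - <<'E'
from h import *
for n in("side","top"):
    p,d=imaging.camera(n); cv2.imwrite(f"pics/{n}4.png",p[...,::-1]); np.save(f"{n}4d.npy",d)
a=cv2.imread("pics/side4.png")[180:380,150:350]; b=cv2.imread("pics/top4.png")[170:370,60:260]
cv2.imwrite("pics/c4.png",cv2.resize(np.hstack([a,b]),(800,400)))
E
```

```text
pos [422.5  53.9 213.8] rpy [-8.984e+01 -3.700e-01  1.000e-02] F [0.6 0.6 0.2] M [-0.05 -0.03 -0.07] gap 94.1 t 8.1 j6 0.04
shift [ -26.1   92.6 -349.9] turn [-0.16  0.01  0.37]
```

View pics/c4.png

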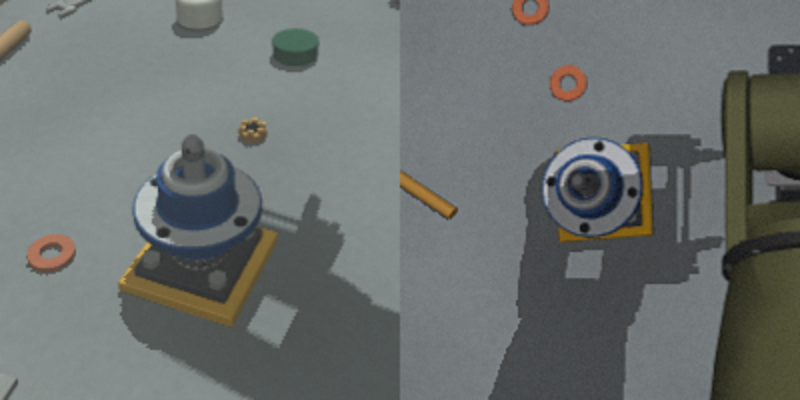

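The hub sits level on the axle, with the nose showing in the middle of its top (side crop (193,140), top crop (585,183)).

Run:
```python
from h import *
for n in("top","side"):
    im=cv2.imread(f"pics/{n}4.png")
    for z,r in((77,56),(114,27.2)): print(n,z,circ(n,im,(412,293.5),z,r,rng=6,sign=1))
    C=cloud(n,np.load(f"{n}4d.npy")).reshape(-1,3)
    q=np.hypot(C[:,0]-412,C[:,1]-293.5); m=(q>42)&(q<52)&(C[:,2]>50)&(C[:,2]<100); print("flange z",np.median(C[m,2]),"spig z",np.median(C[(q>20)&(q<26)&(C[:,2]>95),2]))
    b=C[m]; print("tilt mm/mm",np.linalg.lstsq(np.c_[b[:,:2]-[412,293.5],np.ones(len(b))],b[:,2],rcond=None)[0].round(3))
    print("brg",circ(n,im,(396.8,-295.8),20,21,rng=6,sign=1))
```

```text
top 77 (array([409.  , 293.75]), np.float32(100.923965))
top 114 (array([411.75, 293.75]), np.float32(181.72552))
flange z 77.11916304434396 spig z 115.44861553620672
tilt mm/mm [-2.0000e-03  2.0000e-03  7.7103e+01]
brg (array([ 397.3 , -295.55]), np.float32(128.04216))
side 77 (array([410.25, 291.25]), np.float32(74.02367))
side 114 (array([407.25, 299.25]), np.float32(65.16677))
flange z 77.16164720905596 spig z 115.69771727659764
tilt mm/mm [ 0.000e+00 -3.000e-03  7.721e+01]
brg (array([ 396.3, -296.3]), np.float32(53.998905))
```

```bash
python3 -m handwheel '[[[-3,5,-40,-0.1,0,0.3,1],[-6,10,-80,-0.1,0,0.3,1],[-9,15,-120,-0.1,0,0.3,1],[-12,20,-160,-0.1,0,0.3,1],[-15,25,-200,-0.1,0,0.3,1]]]' >/dev/null; python3 go.py 397 -295.8 120
```

```text
pos [ 407.  -149.1  188.3] rpy [-89.99  -0.12  -0.25] F [0.7 0.3 0.4] M [-0.03 -0.1  -0.02] gap 94.1 t 8.62 j6 -0.43
shift [  -9.5   68.2 -146.7] turn [-0.01 -0.25  0.12]
```

```bash
python3 -m handwheel '[[[-3,15,-38,0,0,0,1],[-6,30,-76,0,0,0,1],[-8,45,-114,0,0,0,1],[-10,60,-140,0,0,0,1],[-10,68,-147,0,0,0,1]]]' >/dev/null; python3 go.py 396.8 -295.9 60
```

```text
pos [ 396.  -298.5  118.5] rpy [-8.996e+01 -7.000e-02 -3.800e-01] F [-0.3  1.  -0.4] M [-0.01 -0.07 -0.02] gap 94.2 t 9.03 j6 -0.71
shift [ 0.7 58.5  2.6] turn [-0.04 -0.38  0.07]
```

```bash
python3 -m handwheel '[[[0.5,15,2,0,0,0,1],[0.5,30,2.6,0,0,0,0.7],[0.5,45,2.6,0,-0.4,0,0.5],[0.5,58,2.6,0,-0.4,0,0.4],[0.5,58,2.6,0,-0.4,0,0.4]]]' >/dev/null; python3 go.py 396.8 -295.9 18
python3 - <<'E'
from h import *
for n in("side","top"):
    p,d=imaging.camera(n); cv2.imwrite(f"pics/{n}5.png",p[...,::-1]); np.save(f"{n}5d.npy",d)
a=cv2.imread("pics/side5.png")[100:220,290:410]; b=cv2.imread("pics/top5.png")[210:330,350:470]
cv2.imwrite("pics/c5.png",cv2.resize(np.hstack([a,b]),(800,400)))
E
```

```text
pos [ 396.4 -294.3   58.6] rpy [-8.983e+01  7.000e-02  7.000e-02] F [ 0.5  0.1 -1.2] M [-0.04 -0.07 -0.02] gap 70.6 t 9.45 j6 -0.72
shift [ 0.5 40.6 -1.7] turn [-0.17  0.07 -0.07]
```

View pics/c5.png

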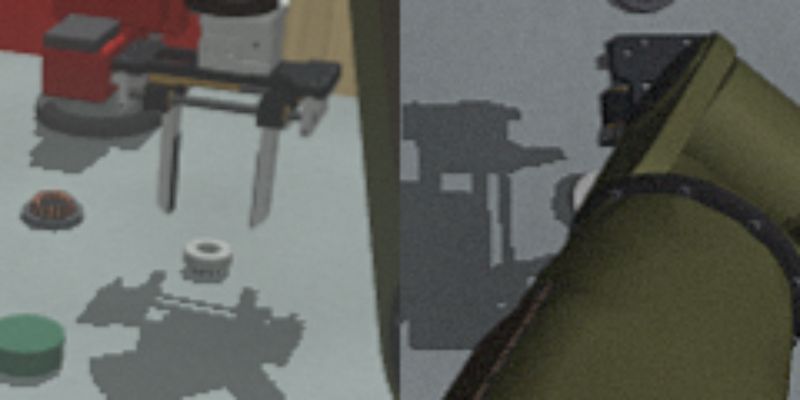

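The jaws are open above the bearing (side crop (207,258)) and line up with it.

```bash
python3 -m handwheel '[[[0.4,12,-1.7,0,0,0,0.4],[0.4,24,-1.7,0,0,0,0.3],[0.4,36,-1.7,0,0,0,0.25],[0.4,40.5,-1.7,0,0,0,0.25],[0.4,40.5,-1.7,0,0,0,0.25]]]' >/dev/null; python3 go.py 396.8 -295.9 18
```

```text
pos [ 397.4 -296.6   19.7] rpy [-8.991e+01 -2.000e-02  6.000e-02] F [-0.4 -0.1 -0.6] M [-0.04 -0.07 -0.05] gap 58.7 t 9.97 j6 -0.72
shift [-0.6  1.7  0.7] turn [-0.09  0.06  0.02]
```

```bash
python3 -m handwheel '[[[-0.6,2.4,0.6,0,0,0,0.25],[-0.6,2.4,0.6,0,0,0,0.1],[-0.6,2.4,0.6,0,0,0,-0.05],[-0.6,2.4,0.6,0,0,0,-0.2],[-0.6,2.4,0.6,0,0,0,-0.3]]]' 20 >/dev/null; python3 go.py 396.8 -295.9 18;python3 -m handwheel '[[[0,0,0,0,0,0,-0.3],[0,0,0,0,0,0,-0.4],[0,0,0,0,0,0,-0.5]]]' 20 >/dev/null; python3 go.py 396.8 -295.9 18
```

```text
pos [ 397.  -296.2   17.7] rpy [-8.994e+01 -5.000e-02  6.000e-02] F [ 0.5 -0.7  2.3] M [ 0.03 -0.06  0.06] gap 41.5 t 10.38 j6 -0.72
shift [-0.2 -0.3  0.3] turn [-0.06  0.06  0.05]
pos [ 397.  -296.2   17.7] rpy [-8.994e+01 -5.000e-02  6.000e-02] F [-0.5  0.8 -1. ] M [-0.02 -0.07  0.02] gap 41.4 t 10.63 j6 -0.72
shift [-0.2 -0.3  0.3] turn [-0.06  0.06  0.05]
```

```bash
python3 -m handwheel '[[[0,-10,0,0,0,0,-0.5],[0,-30,0,0,0,0,-0.5],[0,-60,0,0,0,0,-0.5],[0,-95,0,0,0,0,-0.5],[0,-130,0,0,0,0,-0.5]]]' 20 >/dev/null; python3 go.py 411.7 293.7 190
python3 - <<'E'
from h import *
for n in("side",):
    p,d=imaging.camera(n); cv2.imwrite(f"pics/{n}6.png",cv2.resize(p[60:220,290:450,::-1],(560,560)))
E
```

```text
pos [ 396.5 -296.   149.7] rpy [-8.991e+01 -3.000e-02  6.000e-02] F [ 0.5 -0.5  0.2] M [-0.05 -0.02 -0.03] gap 41.2 t 11.05 j6 -0.72
shift [ 15.9 -39.4 589.7] turn [-0.09  0.06  0.03]
```

View pics/side6.png

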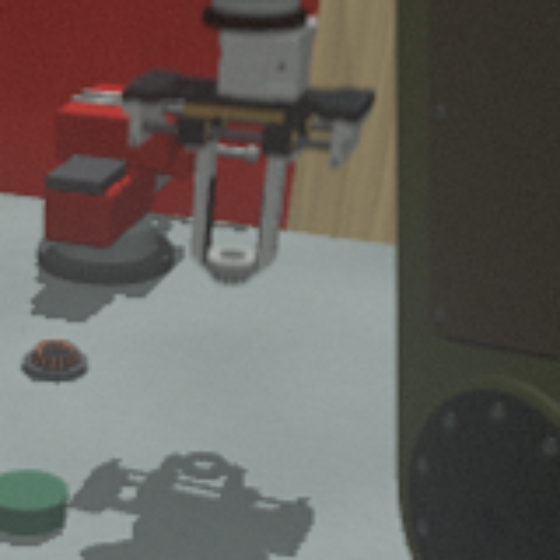

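The bearing is held level in the fingertips, at (232,260) in the crop. Next I carry it over the axle.

```bash
python3 -m handwheel '[[[2,-10,38,0,0,0,-0.5],[4,-25,76,0,0,0,-0.5],[6,-40,115,0,0,0,-0.5],[8,-50,155,0,0,0,-0.5],[10,-50,195,0,0,0,-0.5]]]' 20 >/dev/null; python3 -m handwheel '[[[0,0,40,0,0,0,-0.5],[0,0,80,0,0,0,-0.5],[0,0,120,0,0,0,-0.5],[0,0,160,0,0,0,-0.5],[0,0,200,0,0,0,-0.5]]]' 20 >/dev/null; python3 go.py 411.8 294 190
```

```text
pos [407.5 100.9 207.8] rpy [-9.034e+01 -7.200e-01  3.000e-02] F [ 1.6  0.5 -1.4] M [ 0.02 -0.13 -0.04] gap 41.3 t 11.93 j6 0.16
shift [  4.2  16.7 193.2] turn [0.34 0.03 0.72]
```

```bash
python3 -m handwheel '[[[1,5,39,0.3,0,0.7,-0.5],[2,8,78,0.3,0,0.7,-0.5],[3,11,117,0.3,0,0.7,-0.5],[4,12,155,0.3,0,0.7,-0.5],[4,12,180,0.3,0,0.7,-0.5]]]' 20 >/dev/null; python3 go.py 411.8 294 190;  python3 -m handwheel '[[[0,0,12,0,0,0,-0.5],[0,0,15,0,0,0,-0.5],[0,0,15,0,0,0,-0.5]]]' 20 >/dev/null; python3 go.py 411.8 294 190
```

```text
pos [410.9 283.7 194.9] rpy [-9.002e+01 -2.000e-02  1.100e-01] F [ 0.5 -0.  -0.5] M [-0.01 -0.12 -0.04] gap 40.8 t 12.35 j6 0.53
shift [ 0.9  4.9 10.3] turn [0.02 0.11 0.02]
pos [410.6 299.  195. ] rpy [-9.003e+01 -1.000e-02  1.900e-01] F [ 0.3 -0.3 -0.3] M [-0.02 -0.07 -0.03] gap 41.1 t 12.6 j6 0.55
shift [ 1.2  5.  -5. ] turn [0.03 0.19 0.01]
```

```bash
python3 -m handwheel '[[[1.2,0,-5,0,-0.2,0,-0.5],[1.2,0,-5,0,-0.2,0,-0.5],[1.2,0,-5,0,-0.2,0,-0.5]]]' 20 >/dev/null; python3 go.py 411.8 293.9 190
python3 - <<'E'
from h import *
for n in("side","top"):
    p,d=imaging.camera(n); cv2.imwrite(f"pics/{n}7.png",p[...,::-1])
P=proj("side",[[411.8,293.9,z] for z in(146,177.3,197.3)]);print(P)
im=cv2.imread("pics/side7.png"); u,v=P.mean(0).astype(int)
c=cv2.resize(im[v-50:v+50,u-50:u+50],(600,600),interpolation=2)
for q in P: cv2.circle(c,tuple(((q-(u-50,v-50)+.5)*6).astype(int).tolist()),2,(0,0,255),-1)
cv2.imwrite("pics/c7.png",c)
for z in (197.3,): print(circ("side",im,(411.8,293.9),z,21,rng=4,sign=1))
E
```

```text
pos [412.1 292.9 195.3] rpy [-9.002e+01 -3.000e-02  3.000e-01] F [-0.2  0.1 -0.6] M [-0.01 -0.15  0.01] gap 41.0 t 12.85 j6 0.54
shift [-0.3  5.3  1. ] turn [0.02 0.3  0.03]
[[245.54984012 248.35216298]
 [244.43947674 232.65530285]
 [243.70006013 222.19324406]]
(array([410.8, 293.4]), np.float32(114.16196))
```

View pics/c7.png

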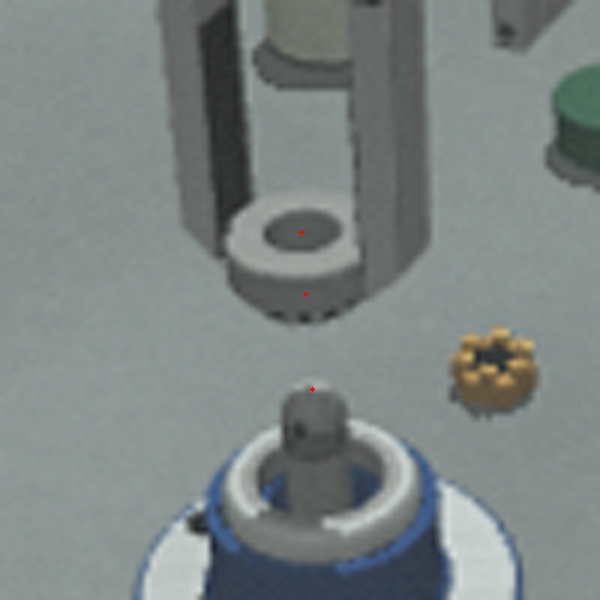

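The bearing's bore centre (303,231) and the axle nose (315,390) lie on one plumb line, to within about half a raw pixel.

```bash
python3 -m handwheel '[[[-0.6,10,0.8,0,0.2,0,-0.5],[-0.6,20,0.8,0,0.2,0,-0.5],[-0.6,28,0.8,0,0.2,0,-0.5],[-0.6,28,0.8,0,0.2,0,-0.5]]]' 20 >/dev/null; python3 go.py 411.4 293.8 125.7; python3 -m handwheel '[[[0,4,0,0,0,0,-0.5],[0,8,0,0,0,0,-0.5],[0,12,0,0,0,0,-0.5],[0,14,0,0,0,0,-0.5]]]' 20 >/dev/null; python3 go.py 411.4 293.8 125.7
```

```text
pos [410.6 293.6 164.8] rpy [-90.12   0.15   0.12] F [-0.3  0.2 -0.7] M [ 0.   -0.01  0.  ] gap 41.2 t 13.28 j6 0.55
shift [ 0.9 39.1  0.3] turn [ 0.12  0.12 -0.15]
pos [410.8 293.6 150.5] rpy [-90.12   0.12   0.12] F [ 1.1 -0.5  1.1] M [-0.12 -0.51  0.  ] gap 41.4 t 13.62 j6 0.55
shift [ 0.6 24.8  0.3] turn [ 0.12  0.12 -0.12]
```

```bash
python3 -m handwheel '[[[0.6,2,0.2,0,0,0,-0.5],[0.6,5,0.2,0,0,0,-0.5],[0.6,8,0.2,0,0,0,-0.5],[0.6,11,0.2,0,0,0,-0.5]]]' 20 >/dev/null; python3 go.py 411.4 293.8 125.7
```

```text
pos [411.3 293.8 139.2] rpy [-90.13   0.13   0.12] F [ 0.9  0.4 -1.6] M [-0.02 -0.11  0.01] gap 41.4 t 13.95 j6 0.55
shift [ 0.1 13.5  0.1] turn [ 0.13  0.12 -0.13]
```

Free again. Bottom is at 121.5, with 13.5 mm to go.

```bash
python3 -m handwheel '[[[0.1,3,0.1,0.1,0,-0.1,-0.5],[0.1,6,0.1,0.1,0,-0.1,-0.5],[0.1,9,0.1,0.1,0,-0.1,-0.5],[0.1,11,0.1,0.1,0,-0.1,-0.5]]]' 20 >/dev/null; python3 go.py 411.4 293.8 125.7
```

```text
pos [411.3 293.8 127.7] rpy [-9.004e+01  4.000e-02  1.200e-01] F [ 0.5 -0.  -0.7] M [-0.06 -0.1   0.04] gap 41.0 t 14.28 j6 0.55
shift [0.1 2.  0. ] turn [ 0.04  0.12 -0.04]
```

```bash
python3 -m handwheel '[[[0.1,0.8,0,0,0,0,-0.5],[0.1,1.5,0,0,0,0,-0.5],[0.1,2.1,0,0,0,0,-0.5]]]' 20 >/dev/null; python3 go.py 411.4 293.8 125.7;  python3 -m handwheel '[[[0,0.3,0,0,0,0,-0.5],[0,0.5,0,0,0,0,-0.5]]]' 20 >/dev/null; python3 go.py 411.4 293.8 125.7
```

```text
pos [411.4 293.8 125.7] rpy [-9.003e+01  4.000e-02  1.200e-01] F [-1.  -0.3  4.6] M [-0.23  0.1   0.05] gap 41.4 t 14.53 j6 0.55
shift [-0. -0.  0.] turn [ 0.03  0.12 -0.04]
pos [411.5 293.8 125.6] rpy [-9.003e+01  2.000e-02  1.200e-01] F [-3.2 -1.   7.8] M [-0.39  0.57  0.  ] gap 41.2 t 14.7 j6 0.55
shift [-0.1 -0.1 -0. ] turn [ 0.03  0.12 -0.02]
```

```bash
python3 -m handwheel '[[[0,0,0,0,0,0,-0.1],[0,0,0,0,0,0,0],[0,0,0,0,0,0,0.2],[0,0,0,0,0,0,0.3],[0,0,0,0,0,0,0.3]]]' >/dev/null; python3 go.py 411.4 293.8 125.7;  python3 -m handwheel '[[[0,-20,0,0,0,0,0.3],[0,-50,0,0,0,0,0.3],[0,-80,0,0,0,0,0.3],[20,-90,8,0,0,0,0.3],[50,-90,20,0,0,0,0.3]]]' >/dev/null; python3 go.py 544.8 343 80
python3 - <<'E'
from h import *
for n in("side","top"):
    p,d=imaging.camera(n); cv2.imwrite(f"pics/{n}8.png",p[...,::-1])
a=cv2.imread("pics/side8.png")[180:340,130:290]
cv2.imwrite("pics/c8.png",cv2.resize(a,(560,560)))
E
```

```text
pos [411.5 293.8 125.6] rpy [-9.003e+01  2.000e-02  1.200e-01] F [ 0.6 -0.1  0.1] M [-0.03 -0.07  0.02] gap 60.3 t 15.12 j6 0.55
shift [-0.1 -0.1 -0. ] turn [ 0.03  0.12 -0.02]
pos [462.  314.7 219.7] rpy [-89.85  -0.27   0.16] F [-0.1  0.6 -0. ] M [-0.04 -0.05  0.04] gap 61.3 t 15.53 j6 0.53
shift [ 82.2 140.2  27.7] turn [-0.15  0.16  0.27]
```

View pics/c8.png

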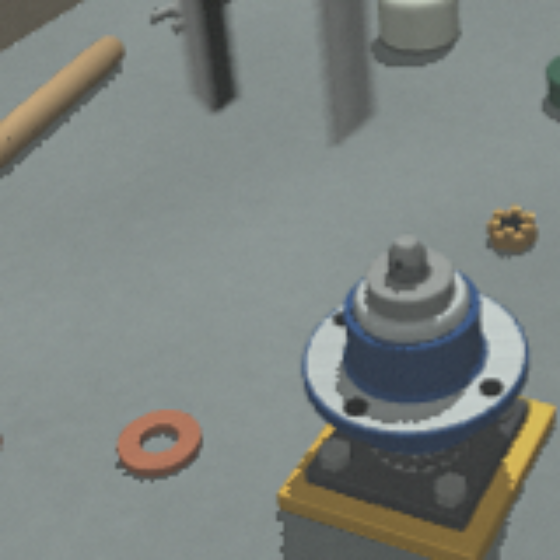

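The bearing sits level and flush on the hub spigot at (407,280). Next is the washer, at (160,442) in this crop.

```bash
python3 -m handwheel '[[[25,5,9,0,0,0.3,0.35],[50,20,18,0,0,0.3,0.35],[75,50,26,-0.1,0,0.3,0.35],[82,80,27.7,-0.1,0,0.3,0.35],[82,110,27.7,-0.1,0,0.3,0.35]]]' >/dev/null; python3 go.py 544.6 343 50; python3 -m handwheel '[[[0,0,0,0,0,0,0.35],[0,0,0,0,0,0,0.35]]]' >/dev/null; python3 go.py 544.6 343 50
```

```text
pos [546.6 342.4 103. ] rpy [-9.013e+01  3.100e-01  5.000e-02] F [ 0.3  0.2 -0.4] M [-0.05 -0.07 -0.01] gap 63.5 t 16.05 j6 0.5
shift [-1.7 53.   0.7] turn [ 0.13  0.05 -0.31]
pos [545.8 341.9 101.9] rpy [-9.022e+01  4.800e-01  5.000e-02] F [0.5 0.9 1.1] M [-0.02 -0.09 -0.  ] gap 63.4 t 16.22 j6 0.5
shift [-0.7 51.9  1.3] turn [ 0.22  0.05 -0.48]
```

```bash
python3 -m handwheel '[[[-1,15,1.3,0.2,0,-0.5,0.35],[-1,30,1.3,0.2,0,-0.5,0.35],[-1,45,1.3,0.2,0,-0.5,0.35],[-1,60,1.3,0.2,0,-0.5,0.35],[-1,72,1.3,0.2,0,-0.5,0.35]]]' >/dev/null; python3 go.py 544.6 343 9;  python3 - <<'E'
from h import *
for n in("side","top"):
    p,d=imaging.camera(n); cv2.imwrite(f"pics/{n}9.png",p[...,::-1])
a=cv2.imread("pics/side9.png")[230:350,110:230];b=cv2.imread("pics/top9.png")[150:270,90:210]
cv2.imwrite("pics/c9.png",cv2.resize(np.hstack([a,b]),(800,400)))
E
```

```text
pos [544.7 343.5  31.7] rpy [-8.994e+01 -1.600e-01  6.000e-02] F [ 0.5  0.3 -0.3] M [-0.03 -0.07 -0.  ] gap 63.3 t 16.63 j6 0.51
shift [-0.2 22.7 -0.5] turn [-0.06  0.06  0.16]
```

View pics/c9.png

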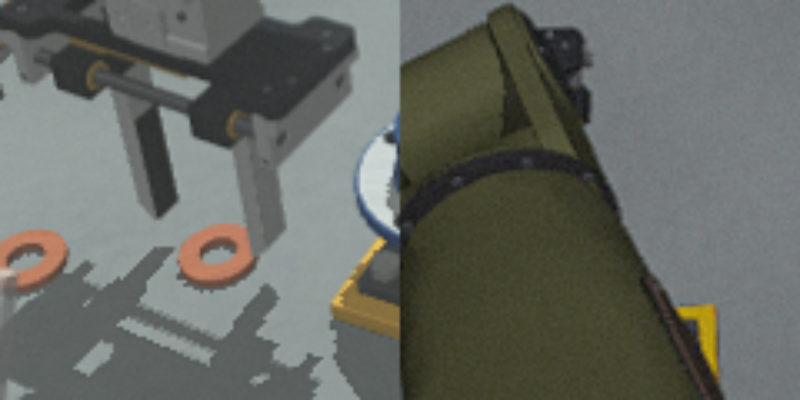

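The fingertips at (160,215) and (262,252) bracket the washer at (215,255).

```bash
python3 -m handwheel '[[[0,8,-0.5,0,0,0.15,0.35],[0,16,-0.5,0,0,0.15,0.35],[0,21,-0.5,0,0,0.15,0.35],[0,22.2,-0.5,0,0,0.15,0.35],[0,22.2,-0.5,0,0,0.15,0.35]]]' >/dev/null; python3 go.py 544.6 343 9
```

```text
pos [544.  342.5   8.4] rpy [-9.003e+01  1.500e-01  6.000e-02] F [-2.9 -1.7  4.8] M [-0.35  0.25 -0.01] gap 63.6 t 17.15 j6 0.5
shift [ 0.6 -0.6  0.5] turn [ 0.03  0.06 -0.15]
```

```bash
python3 -m handwheel '[[[0.3,-0.8,0.5,0,0,-0.15,0.3],[0.3,-0.8,0.5,0,0,-0.15,0.1],[0.3,-0.8,0.5,0,0,-0.15,0],[0.3,-0.8,0.5,0,0,-0.15,-0.2],[0.3,-0.8,0.5,0,0,-0.15,-0.3]]]' 15 >/dev/null; python3 go.py 544.6 343 9;python3 -m handwheel '[[[0,0,0,0,0,0,-0.3],[0,0,0,0,0,0,-0.4],[0,0,0,0,0,0,-0.4]]]' 20 >/dev/null; python3 go.py 544.6 343 9
```

```text
pos [544.3 343.    9.1] rpy [-9.003e+01  0.000e+00  5.000e-02] F [-0.1 -0.5 -0.4] M [ 0.04 -0.17  0.03] gap 43.2 t 17.57 j6 0.5
shift [0.3 0.1 0. ] turn [ 0.03  0.05 -0.  ]
pos [544.3 343.    9.1] rpy [-9.003e+01  0.000e+00  5.000e-02] F [ 0.4  0.8 -0.4] M [ 0.02 -0.07 -0.04] gap 43.1 t 17.82 j6 0.5
shift [0.3 0.1 0. ] turn [ 0.03  0.05 -0.  ]
```

```bash
python3 -m handwheel '[[[0,-10,0,0,0,0,-0.4],[0,-35,0,0,0,0,-0.4],[0,-70,0,0,0,0,-0.4],[0,-105,0,0,0,0,-0.4],[0,-140,0,0,0,0,-0.4]]]' 20 >/dev/null;python3 -m handwheel '[[[0,-20,0,0,0,0,-0.4],[-10,-38,-4,0,0,0,-0.4],[-40,-38,-15,0,0,0,-0.4],[-75,-38,-28,0,0,0,-0.4],[-105,-38,-40,0,0,0,-0.4]]]' 20 >/dev/null; python3 go.py 411.4 293.9 180
```

```text
pos [437.2 302.1 189.8] rpy [-9.002e+01 -1.000e-02  5.000e-02] F [0.3 0.6 0.2] M [-0.04 -0.1  -0.03] gap 42.8 t 18.65 j6 0.54
shift [-25.9   9.8  -8.1] turn [0.02 0.05 0.01]
```

```bash
python3 -m handwheel '[[[-13,3,-4,0,0,0,-0.4],[-24,6,-8,0,0,0,-0.4],[-25.8,9,-8.2,0,0,0,-0.4],[-25.8,9,-8.2,0,0,0,-0.4],[-25.8,9,-8.2,0,0,0,-0.4]]]' 20 >/dev/null; python3 go.py 411.4 293.9 180
python3 - <<'E'
from h import *
p,d=imaging.camera("side"); cv2.imwrite("pics/side10.png",p[...,::-1]); im=p[...,::-1].copy()
s=read_state(); x,y,z=s["eef_pos"]
P=proj("side",[[411.4,293.9,146],[x,y,z-3.1]]);print(P)
u,v=P.mean(0).astype(int)
c=cv2.resize(im[v-40:v+40,u-40:u+40],(640,640),interpolation=2)[:600]
for q in P: cv2.circle(c,tuple(((q-(u-40,v-40)+.5)*8).astype(int).tolist()),2,(255,0,0),-1)
cv2.imwrite("pics/c10.png",c)
r=np.repeat(cv2.subtract(im[...,2:],im[...,:1])[...,None],3,2)
print(circ("side",r,(x,y),z-3.1,22,rng=4,sign=1),x,y,z)
E
```

```text
pos [412.  294.  181.2] rpy [-9.001e+01 -3.000e-02  5.000e-02] F [ 0.6  0.1 -1.9] M [-0.04 -0.06  0.03] gap 43.1 t 19.07 j6 0.55
shift [-0.6  1.2 -0.1] turn [0.01 0.05 0.03]
[[245.76130929 248.41438247]
 [244.18677898 232.31444004]]
(array([411.13256679, 294.55443257]), np.float32(138.37381)) 412.1325667933497 294.0544325714841 181.0629750498497
```

View pics/c10.png

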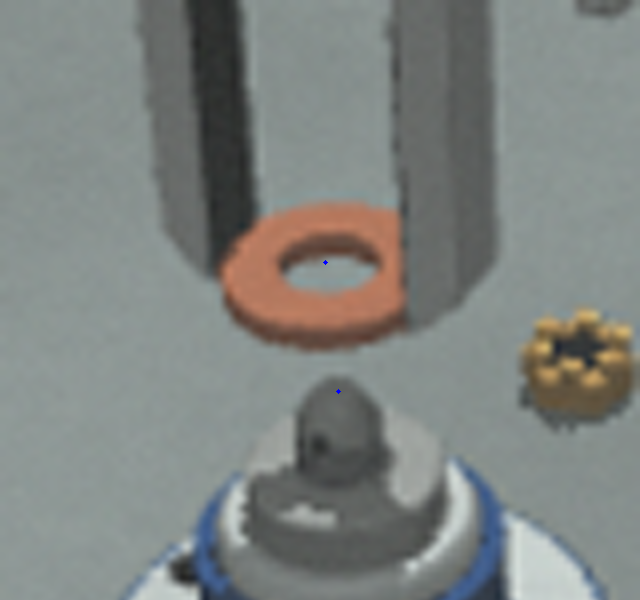

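The washer is held level with its bore (328,263) over the nose (338,385), in line with the plumb line.

```bash
python3 -m handwheel '[[[-0.7,8,-0.2,0,0,0,-0.4],[-0.7,16,-0.2,0,0,0,-0.4],[-0.7,22,-0.2,0,0,0,-0.4],[-0.7,22,-0.2,0,0,0,-0.4]]]' 20 >/dev/null; python3 go.py 411.4 293.8 137.1; python3 -m handwheel '[[[0.2,3,0,0,0,0,-0.4],[0.2,6,0,0,0,0,-0.4],[0.2,9,0,0,0,0,-0.4],[0.2,12,0,0,0,0,-0.4]]]' 20 >/dev/null; python3 go.py 411.4 293.8 137.1
```

```text
pos [410.9 293.5 157.1] rpy [-9.011e+01  1.200e-01  4.000e-02] F [-0.6 -0.1 -0.1] M [-0.   -0.08  0.01] gap 42.9 t 19.45 j6 0.55
shift [ 0.5 20.   0.4] turn [ 0.11  0.04 -0.12]
pos [411.2 293.5 144.9] rpy [-9.01e+01  1.10e-01  4.00e-02] F [ 0.2  0.1 -0.3] M [-0.03 -0.05  0.02] gap 43.1 t 19.78 j6 0.55
shift [0.2 7.8 0.3] turn [ 0.1   0.04 -0.11]
```

```bash
python3 -m handwheel '[[[0.2,2,0.3,0.1,0,-0.1,-0.4],[0.2,4,0.3,0.1,0,-0.1,-0.4],[0.2,6,0.3,0.1,0,-0.1,-0.4]]]' 20 >/dev/null; python3 go.py 411.4 293.8 137.1; python3 -m handwheel '[[[0,0.7,0,0,0,0,-0.4],[0,1.4,0,0,0,0,-0.4],[0,2.0,0,0,0,0,-0.4]]]' 20 >/dev/null; python3 go.py 411.4 293.8 137.1
```

```text
pos [411.4 293.8 138.8] rpy [-8.999e+01 -0.000e+00  4.000e-02] F [-1.   0.3 -0. ] M [ 0.01 -0.02  0.  ] gap 42.8 t 20.03 j6 0.55
shift [-0.   1.7 -0. ] turn [-0.01  0.04  0.  ]
pos [411.5 293.8 136.9] rpy [-8.998e+01 -1.000e-02  4.000e-02] F [-2.5 -1.3  8.2] M [-0.28  0.42 -0.01] gap 43.0 t 20.28 j6 0.55
shift [-0.1 -0.2 -0. ] turn [-0.02  0.04  0.01]
```

Home: 136.9 against an expected 137.1, with 8 N contact. Releasing and lifting off.

```bash
python3 -m handwheel '[[[0,0,0,0,0,0,-0.06],[0,0,0,0,0,0,0],[0,0,0,0,0,0,0.2],[0,0,0,0,0,0,0.4],[0,0,0,0,0,0,0.5]]]' >/dev/null; python3 -m handwheel '[[[0,-15,0,0,0,0,0.8],[0,-45,0,0,0,0,1],[0,-75,0,0,0,0,1],[20,-85,-30,0,0,0,1],[40,-85,-65,0,0,0,1]]]' >/dev/null; python3 go.py 647 -118.5 120
python3 - <<'E'
from h import *
for n in("side","top"):
    p,d=imaging.camera(n); cv2.imwrite(f"pics/{n}11.png",p[...,::-1])
a=cv2.imread("pics/side11.png")
cv2.imwrite("pics/c11.png",np.hstack([cv2.resize(a[200:320,190:310],(400,400)),cv2.resize(a[110:230,190:310],(400,400))]))
im=cv2.imread("pics/top11.png")
for z,r in((36,32.5),(44,28)): print(circ("top",im,(647,-119),z,r,rng=6,sign=1)); print(circ("side",a,(647,-119),z,r,rng=6,sign=1))
E
```

```text
pos [452.3 229.7 225.1] rpy [-89.86  -0.29   0.25] F [ 0.5  0.3 -0.7] M [-0.08 -0.14  0.02] gap 93.4 t 21.12 j6 0.39
shift [ 192.7  105.2 -349.3] turn [-0.14  0.25  0.28]
(array([ 647.75, -119.  ]), np.float32(143.28488))
(array([ 651.5, -126.5]), np.float32(66.58953))
(array([ 648., -120.]), np.float32(103.24909))
(array([ 646.5 , -120.25]), np.float32(87.622))
```

View pics/c11.png

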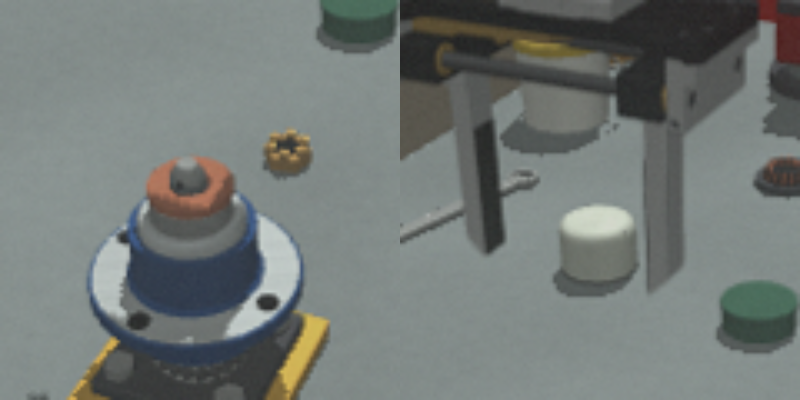

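The washer lies flat on the bearing at (190,185). The dust cap is at (598,240) in the right crop. I'll refine the cap's centre by fitting its silhouette.

Run:
```python
from h import *
from scipy.optimize import minimize
th=np.linspace(0,2*np.pi,60,endpoint=False)
def sil(n,c,z0):
    P=[]
    for z,r in((z0,33),(36,33),(41,31.5),(45,28),(48,20)): P+= [(c[0]+r*np.cos(t),c[1]+r*np.sin(t),z) for t in th]
    return cv2.convexHull(proj(n,P).astype(np.float32))
for n,tag in(("top",0),("top",11),("side",0)):
    im=cv2.imread(f"pics/{n}{tag}.png"); u,v=proj(n,[[648,-119,24]])[0].astype(int)
    w=im[v-26:v+26,u-26:u+26]; g=cv2.resize(w,None,fx=8,fy=8,interpolation=2).astype(int)
    for thr in (130,150,165):
        m=(g.min(2)>thr).astype(np.uint8); k,l,s,ce=cv2.connectedComponentsWithStats(m); 
        i=1+np.argmax(s[1:,4]); m=(l==i)
        for z0 in (0,5,9):
            def cost(c):
                h=(sil(n,c,z0)-(u-26,v-26)+.5)*8
                q=np.zeros(m.shape,np.uint8); cv2.fillPoly(q,[h.round().astype(int)],1); return (q.astype(bool)^m).sum()/m.sum()
            r=minimize(cost,(648,-119),method="Nelder-Mead",options=dict(initial_simplex=[(645,-121),(651,-120),(647,-115)]))
            print(n,tag,thr,z0,r.x.round(2),round(r.fun,3))
```

```text
top 0 130 0 [ 650.53 -119.99] 0.398
top 0 130 5 [ 648.88 -121.  ] 0.37
top 0 130 9 [ 653.72 -121.16] 0.345
top 0 150 0 [ 651.38 -117.81] 0.57
top 0 150 5 [ 653.9  -119.26] 0.537
top 0 150 9 [ 651.81 -122.34] 0.51
top 0 165 0 [ 648.02 -117.31] 1.742
top 0 165 5 [ 652.74 -122.99] 1.685
top 0 165 9 [ 649.9  -116.68] 1.638
top 11 130 0 [ 651.48 -120.02] 0.338
top 11 130 5 [ 652.76 -121.13] 0.311
top 11 130 9 [ 653.72 -121.16] 0.288
top 11 150 0 [ 651.38 -117.81] 0.47
top 11 150 5 [ 652.73 -122.06] 0.44
top 11 150 9 [ 653.72 -121.16] 0.414
top 11 165 0 [ 651.38 -117.81] 0.615
top 11 165 5 [ 653.9  -119.26] 0.582
top 11 165 9 [ 651.81 -122.34] 0.553
side 0 130 0 [ 687.27 -187.12] 0.807
side 0 130 5 [ 681.63 -178.6 ] 0.818
side 0 130 9 [ 677.42 -172.4 ] 0.828
side 0 150 0 [ 691.41 -173.  ] 0.996
side 0 150 5 [ 687.21 -166.06] 0.919
side 0 150 9 [ 683.17 -159.46] 0.856
side 0 165 0 [ 689.99 -192.36] 1.435
side 0 165 5 [ 685.2  -183.97] 1.286
side 0 165 9 [ 678.99 -176.26] 1.18
```

Run:
```python
from h import *
th=np.linspace(0,2*np.pi,90,endpoint=False); o=[]
for n,tag in(("top",11),("side",0)):
    im=cv2.imread(f"pics/{n}{tag}.png"); u,v=proj(n,[[648,-119,24]])[0].astype(int); H=20 if n=="top" else 16
    c=cv2.resize(im[v-H:v+H,u-H:u+H],(400,400),interpolation=2);f=400/(2*H)
    for z,col in((0,(255,0,0)),(36,(0,0,255))):
        for q in proj(n,[(647.7+33*np.cos(t),-119.5+33*np.sin(t),z) for t in th]): cv2.circle(c,tuple(((q-(u-H,v-H)+.5)*f).astype(int).tolist()),1,col,-1)
    o.append(c)
cv2.imwrite("pics/cap.png",np.hstack(o))
```

```text
(no output)
```

View pics/cap.png

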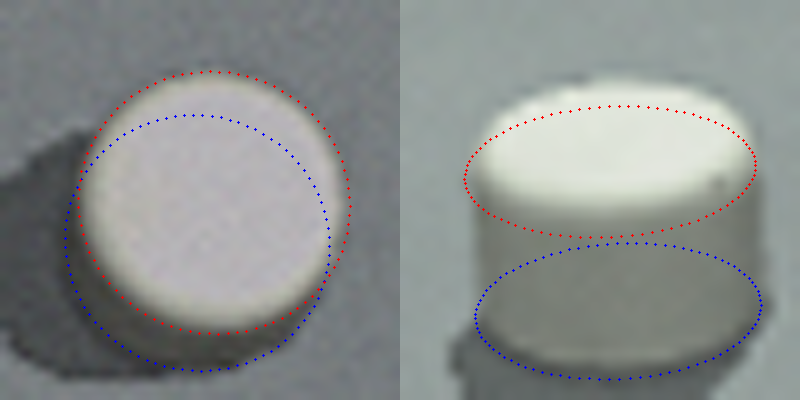

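```bash
python3 -m handwheel '[[[19,5,-35,0,0,0.3,1],[38,10,-70,0,0,0.3,1],[57,15,-105,0,0,0.3,1],[76,20,-140,0,0,0.3,1],[95,25,-175,0,0,0.3,1]]]' >/dev/null; python3 go.py 647.2 -119 120;  python3 -m handwheel '[[[18,10,-32,0,0,0,1],[36,20,-64,0,0,0,1],[54,30,-96,0,0,0,1],[72,40,-128,0,0,0,1],[86,50,-155,0,0,0,1]]]' >/dev/null; python3 go.py 647.2 -119 120
```

```text
pos [548.4  48.8 197.3] rpy [-89.99   0.21  -0.16] F [1.5 0.2 0.3] M [-0.01 -0.09  0.04] gap 94.2 t 21.63 j6 0.02
shift [  99.5   76.9 -167.6] turn [-0.01 -0.16 -0.21]
pos [ 634.6 -108.2  146. ] rpy [-89.99   0.23  -0.19] F [-0.5  0.6  0.1] M [ 0.01 -0.09 -0.02] gap 93.9 t 22.05 j6 -0.22
shift [ 12.8  26.  -10.8] turn [-0.01 -0.19 -0.23]
```

```bash
python3 -m handwheel '[[[8,12,-7,0,-0.2,-0.2,1],[13,26,-11,0,-0.2,-0.2,1],[13,40,-11,0,-0.2,-0.2,1],[13,54,-11,0,-0.2,-0.2,1],[13,62,-11,0,-0.2,-0.2,1]]]' >/dev/null; python3 go.py 647.2 -119 80;  python3 -m handwheel '[[[0,0,0,0,0,0,1],[0,0,0,0,0,0,1]]]' >/dev/null; python3 go.py 647.2 -119 17
python3 - <<'E'
from h import *
p,d=imaging.camera("side"); a=p[...,::-1]
cv2.imwrite("pics/c12.png",cv2.resize(a[110:230,190:310],(600,600)))
E
```

```text
pos [ 646.7 -118.7   81.8] rpy [-89.95   0.17   0.  ] F [-0.4 -0.3 -1. ] M [ 0.   -0.07 -0.  ] gap 93.8 t 22.47 j6 -0.24
shift [ 0.5  1.8 -0.3] turn [-0.05  0.   -0.17]
pos [ 646.5 -118.3   81.4] rpy [-8.993e+01  2.200e-01  2.000e-02] F [ 0.2  0.1 -0.1] M [-0.03 -0.08 -0.  ] gap 94.0 t 22.63 j6 -0.24
shift [ 0.9 64.4 -0.8] turn [-0.07  0.02 -0.22]
```

View pics/c12.png

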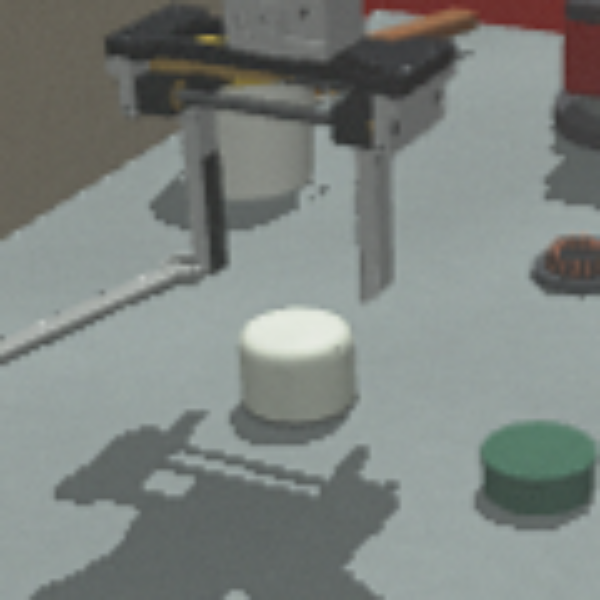

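The jaws straddle the cap at (297,365) with clearance on both sides. Descending.

```bash
python3 -m handwheel '[[[0.8,15,-0.8,0,0,-0.2,1],[0.8,30,-0.8,0,0,-0.2,1],[0.8,45,-0.8,0,0,-0.2,1],[0.8,58,-0.8,0,0,-0.2,1],[0.8,65,-0.8,0,0,-0.2,1]]]' >/dev/null; python3 go.py 647.2 -119 17;  python3 -m handwheel '[[[0,0,0,0,0,0,0.9],[0,0,0,0,0,0,0.7],[0,0,0,0,0,0,0.5],[0,0,0,0,0,0,0.3],[0,0,0,0,0,0,0.2]]]' 20 >/dev/null; python3 go.py 647.2 -119 17
```

```text
pos [ 647.3 -119.    16.4] rpy [-8.994e+01 -2.000e-02  2.000e-02] F [-0.2  0.3 -0.4] M [-0.03 -0.03 -0.  ] gap 94.2 t 23.1 j6 -0.24
shift [-0.1 -0.6 -0. ] turn [-0.06  0.02  0.02]
pos [ 647.6 -119.    17.1] rpy [-8.995e+01 -7.000e-02  2.000e-02] F [-1.2  0.4  1. ] M [-0.01  0.14  0.03] gap 66.1 t 23.52 j6 -0.24
shift [-0.4  0.1  0. ] turn [-0.05  0.02  0.07]
```

```bash
python3 -m handwheel '[[[0,0,0,0,0,0,0.1],[0,0,0,0,0,0,0.1],[0,-8,0,0,0,0,0.1],[0,-30,0,0,0,0,0.1],[0,-60,0,0,0,0,0.1]]]' 20 >/dev/null; python3 go.py 411.4 293.8 195; python3 -m handwheel '[[[0,-35,0,0,0,0,0.1],[0,-70,0,0,0,0,0.1],[-8,-105,15,0,0,0,0.1],[-25,-125,45,0,0,0,0.1],[-43,-125,80,0,0,0,0.1]]]' 20 >/dev/null; python3 go.py 411.4 293.8 195
```

```text
pos [ 646.4 -118.8   76.1] rpy [-8.99e+01  1.60e-01  2.00e-02] F [ 0.9 -0.2 -1.5] M [-0.02 -0.1  -0.03] gap 65.2 t 23.93 j6 -0.24
shift [-235.1 -117.5  412.9] turn [-0.1   0.02 -0.16]
pos [604.6 -39.5 206.9] rpy [-89.96  -0.28  -0.1 ] F [ 0.2  1.5 -1.6] M [-0.02 -0.11 -0.01] gap 65.4 t 24.35 j6 -0.12
shift [-193.8   11.2  333. ] turn [-0.04 -0.1   0.28]
```

```bash
python3 -m handwheel '[[[-19,1,33,0,0,0.3,0.1],[-38,2,66,0,0,0.3,0.1],[-57,3,99,0,0,0.3,0.1],[-76,3,132,0,0,0.3,0.1],[-95,3,165,0,0,0.3,0.1]]]' 20 >/dev/null; python3 go.py 411.4 293.8 195; python3 -m handwheel '[[[-18,0,32,0,0,0,0.1],[-36,0,64,0,0,0,0.1],[-54,0,94,0,0,0,0.1],[-70,0,122,0,0,0,0.1],[-80,0,140,0,0,0,0.1]]]' 20 >/dev/null; python3 go.py 411.4 293.8 195
```

```text
pos [508.6 127.  204.2] rpy [-8.995e+01 -3.000e-02 -1.100e-01] F [ 0.9  0.3 -2.4] M [ 0.01 -0.14 -0.03] gap 65.4 t 24.77 j6 0.18
shift [-97.5   9.3 166.6] turn [-0.05 -0.11  0.03]
pos [427.1 269.2 205.1] rpy [-8.991e+01 -5.000e-02 -3.000e-02] F [-0.   0.3 -0.2] M [-0.04 -0.09  0.01] gap 65.6 t 25.18 j6 0.49
shift [-15.8  10.1  24.5] turn [-0.09 -0.03  0.05]
```

```bash
python3 -m handwheel '[[[-8,3,12,0,0,0,0.1],[-14,6,22,0,0,0,0.1],[-15.7,9,24.4,0,0,0,0.1],[-15.7,9,24.4,0,0,0,0.1],[-15.7,9,24.4,0,0,0,0.1]]]' 20 >/dev/null; python3 go.py 411.4 293.8 195
python3 - <<'E'
from h import *
p,d=imaging.camera("side"); im=p[...,::-1].copy(); s=read_state(); x,y,z=s["eef_pos"]
th=np.linspace(0,2*np.pi,120,endpoint=False)
P=proj("side",[[411.4,293.8,146]]); u,v=P[0].astype(int);v-=15
c=cv2.resize(im[v-50:v+50,u-50:u+50],(600,600),interpolation=2)
for zz,r,cx,cy in((z-17,33,x,y),(z+19,33,x,y),(116,28,411.4,293.8)):
    for q in proj("side",[(cx+r*np.cos(t),cy+r*np.sin(t),zz) for t in th]): cv2.circle(c,tuple(((q-(u-50,v-50)+.5)*6).astype(int).tolist()),1,(0,0,255),-1)
cv2.imwrite("pics/c13.png",c)
E
```

```text
pos [411.8 293.1 196.1] rpy [-8.993e+01 -4.000e-02 -5.000e-02] F [ 0.7 -0.1 -1.7] M [-0.08 -0.04 -0.03] gap 65.6 t 25.6 j6 0.55
shift [-0.4  1.1  0.7] turn [-0.07 -0.05  0.04]
```

View pics/c13.png

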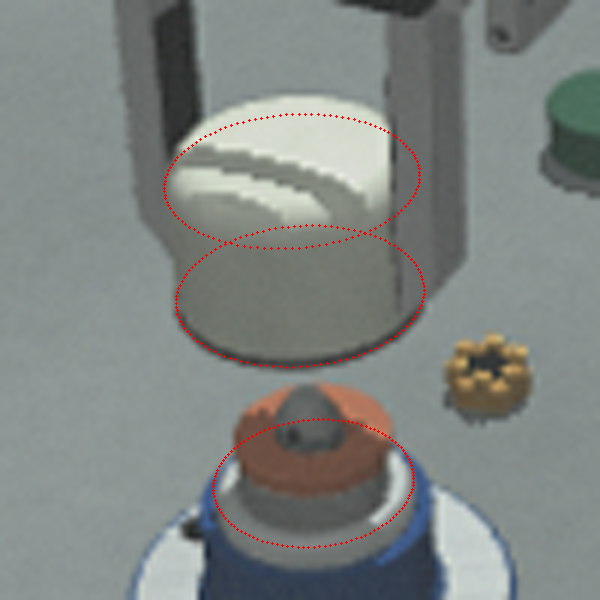

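The cap's rim matches the circle projected about the TCP, so it is held centred. The nose, washer and spigot are concentric below it at about (310,440).

```bash
python3 -m handwheel '[[[-0.4,10,0.7,0,0,0,0.1],[-0.4,22,0.7,0,0,0,0.1],[-0.4,34,0.7,0,0,0,0.1],[-0.4,46,0.7,0,0,0,0.1],[-0.4,54,0.7,0,0,0,0.1]]]' 20 >/dev/null; python3 go.py 411.4 293.8 125; python3 -m handwheel '[[[0,0,0,0,0,0,0.1]]]' 20 >/dev/null; python3 go.py 411.4 293.8 125.1
```

```text
pos [411.6 292.9 140.5] rpy [-8.997e+01  2.000e-02 -1.300e-01] F [-0.8  0.4 -0.3] M [ 0.   -0.15 -0.07] gap 65.0 t 26.07 j6 0.55
shift [-0.2 15.5  0.9] turn [-0.03 -0.13 -0.02]
pos [411.3 292.2 138.8] rpy [-90.04   0.13  -0.18] F [ 0.4  0.5 -1.8] M [-0.   -0.04  0.04] gap 65.1 t 26.15 j6 0.55
shift [ 0.1 13.7  1.6] turn [ 0.04 -0.18 -0.13]
```

```bash
python3 -m handwheel '[[[0.1,0,1.6,0,-0.2,-0.1,0.1],[0.1,2,1.6,0,-0.2,-0.1,0.1],[0.1,4,1.6,0,-0.2,-0.1,0.1],[0.1,6,1.6,0,-0.2,-0.1,0.1]]]' 20 >/dev/null; python3 go.py 411.4 293.8 125.1; python3 -m handwheel '[[[0,2,0,0,0,0,0.1],[0,4,0,0,0,0,0.1],[0,6,0,0,0,0,0.1]]]' 20 >/dev/null; python3 go.py 411.4 293.8 125.1
```

```text
pos [411.6 293.9 133. ] rpy [-9.002e+01 -1.000e-02  3.000e-02] F [ 1.2  0.7 -1.3] M [ 0.01 -0.08 -0.01] gap 65.1 t 26.48 j6 0.55
shift [-0.2  7.9 -0.1] turn [0.02 0.03 0.01]
pos [411.6 293.9 126.9] rpy [-9.001e+01 -2.000e-02  3.000e-02] F [ 0.1 -0.4 -0.1] M [-0.02 -0.02 -0.05] gap 65.1 t 26.73 j6 0.55
shift [-0.2  1.8 -0.1] turn [0.01 0.03 0.02]
```

```bash
python3 -m handwheel '[[[0,0.7,0,0,0,0,0.1],[0,1.3,0,0,0,0,0.1],[0,1.9,0,0,0,0,0.1]]]' 20 >/dev/null; python3 go.py 411.4 293.8 125.1; python3 -m handwheel '[[[0,0.2,0,0,0,0,0.1],[0,0.4,0,0,0,0,0.1]]]' 20 >/dev/null; python3 go.py 411.4 293.8 125.1
```

```text
pos [411.6 294.  125. ] rpy [-9.001e+01 -2.000e-02  3.000e-02] F [-1.5 -0.4  7.3] M [-0.15  0.26 -0.01] gap 65.8 t 26.98 j6 0.55
shift [-0.2 -0.1 -0.2] turn [0.01 0.03 0.02]
pos [411.7 294.  125. ] rpy [-9.e+01 -3.e-02  3.e-02] F [-3.5 -2.7  7.1] M [-0.38  0.6  -0.03] gap 65.1 t 27.15 j6 0.55
shift [-0.3 -0.1 -0.2] turn [-0.    0.03  0.03]
```

The cap is home, with contact at 125.0 against an expected 125.1. Releasing and backing off.

```bash
python3 -m handwheel '[[[0,0,0,0,0,0,0.42],[0,0,0,0,0,0,0.5],[0,0,0,0,0,0,0.7],[0,0,0,0,0,0,0.9],[0,0,0,0,0,0,1]]]' >/dev/null; python3 -m handwheel '[[[0,-15,0,0,0,0,1],[0,-40,0,0,0,0,1],[0,-75,0,0,0,0,1],[10,-110,-20,0,0,0,1],[20,-115,-55,0,0,0,1]]]' >/dev/null;  python3 -m handwheel '[[[5,0,-38,0,0,0,1],[10,0,-76,0,0,0,1],[15,0,-114,0,0,0,1],[20,0,-150,0,0,0,1],[20,0,-180,0,0,0,1]]]' >/dev/null; python3 go.py 411 294 200
python3 - <<'E'
from h import *
for n in("side","top"):
    p,d=imaging.camera(n); cv2.imwrite(f"pics/{n}14.png",p[...,::-1]); C=cloud(n,d).reshape(-1,3)
    q=np.hypot(C[:,0]-411.6,C[:,1]-293.8)
    m=(q>42)&(q<52)&(C[:,2]>50)&(C[:,2]<100); t=(q<12)&(C[:,2]>120); b=C[(q<25)&(C[:,2]>120)]
    print(n,"flange",np.median(C[m,2]).round(1),"cap top",np.median(C[t,2]).round(1),"tilt",np.linalg.lstsq(np.c_[b[:,:2]-[411.6,293.8],np.ones(len(b))],b[:,2],rcond=None)[0].round(3))
a=cv2.imread("pics/side14.png")[180:340,160:320];b=cv2.imread("pics/top14.png")[190:330,90:230]
cv2.imwrite("pics/c14.png",np.hstack([cv2.resize(a,(400,400)),cv2.resize(b,(400,400))]))
E
```

```text
pos [453.8  58.5 245.2] rpy [-89.8   -0.46   0.17] F [ 0.5 -0.3  0.3] M [ 0.   -0.12 -0.03] gap 94.2 t 28.4 j6 0.04
shift [-42.4  45.6 235.4] turn [-0.2   0.18  0.46]
side flange 77.1 cap top 155.9 tilt [ 0.00000e+00 -2.00000e-03  1.55196e+02]
top flange 76.9 cap top 156.1 tilt [9.00000e-03 2.00000e-03 1.55134e+02]
```

View pics/c14.png

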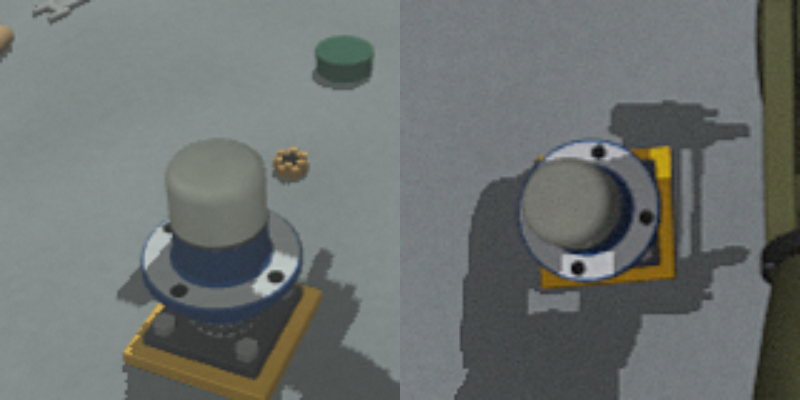

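View pics/side14.png

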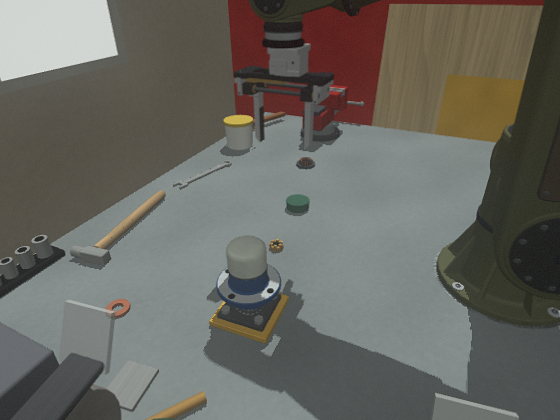

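The cap sits level at (246,257), with its top measured at 156 mm (expected 156) and the hub flange at 77 mm (expected 77). The nut (276,245), tin (297,204), old bearing (306,163) and spare washer (119,308) have not moved. The arm is clear, so I'm letting it settle and handing in.

```bash
python3 -m handwheel '[[[0,0,0,0,0,0,1],[0,0,0,0,0,0,1],[0,0,0,0,0,0,1]]]' >/dev/null; python3 -c "
from cell import order,read_state
print(read_state()['qd'].round(3)); print(order.sign_off())"
```

```text
[ 0.006  0.002 -0.002 -0.001  0.003 -0.004]
the job is handed in; nothing more can be done
None
```

The hub, bearing, washer and dust cap are all on the stub axle. I fitted them one at a time in the order you gave, and lowered each until it touched before letting go. The job was handed in at about 28.7 s of the 102 s allowed.

- **Washer:** I used the one nearer the robot's base, 644 mm away. The only other one is 751 mm away, and no third was hidden under the arm.
- **Forces:** The readings I took showed at most about 14 N (11 N upward) at the wrist, when the hub seated.
- **Last checks:** Both cameras put the hub flange at 77 mm and the cap top at 156 mm, as expected, and level to within 1%. The castle nut, tin, old bearing and spare washer were where they started, and the gripper was open and clear.
- **Disagreements:** The two cameras differed by 1–2 mm on some centres. The side camera's circle fits gave wrong answers for the cap and, once, for the hub's top ring. A fit to the cap's outline also failed, so I placed the cap from the top camera and an overlay. On one carry I overshot by 5 mm in mid-air and corrected it before lowering. The fingertips also touched the bench at about 5 N when reaching for the washer.

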